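# Set a seed-bottle carrier to rights for the germination cabinet

### The job

Get the carrier of seed bottles ready for the cabinet: stand every toppled bottle upright in the lane, stopper up, among those already standing, and press the stopper of every bottle fully home. Put each of the two temperature loggers standing on the bench, one to a pocket and right way up, into the block at the end of the carrier until it rests on the pocket's floor. Everything must be left standing free in its place, and the beaker and boxes beyond the carrier left alone.

Things in the scene. Friction and masses are not known exactly. Their poses are not given: they have to be found in the camera images.
- carrier: White plastic carrier fixed to the bench, 150 mm wide (x). Origin at bench height; x across the lane, y along it. Lane floor 6 mm above the origin, y = -250 to 275 mm; low lips (inner faces x = +/-69 mm, and at y = -250) rise 4 mm above the floor. At the +y end (y 275 to 359 mm) a block 38 mm high with two square pockets.
- pocket_near (a point): Centre of the floor of the block's pocket at carrier x = -36 mm, y = 317 mm. Square pocket 58 x 58 mm, 28 mm deep, sides along the carrier's x and y; its mouth is 28 mm above this point.
- pocket_far (a point): The same for the second pocket, at carrier x = +36 mm, y = 317 mm.
- bottle1: Amber square bottle, paper band, 0.3 kg. Origin: middle of its square body, 50 x 50 mm (x, y) by 86 mm (z); z points from base to stopper. Origin above the carrier's: 49 mm standing, 31 mm lying. Neck radius 16 mm, 12 mm long. Starts lying on a side across the lane, stopper towards or away from the robot, turned up to 0.16 rad. May be absent.
- bottle2: Amber square bottle, paper band, 0.3 kg. Origin: middle of its square body, 50 x 50 mm (x, y) by 86 mm (z); z points from base to stopper. Origin above the carrier's: 49 mm standing, 31 mm lying. Neck radius 16 mm, 12 mm long. Starts standing in the lane.
- bottle3: Amber square bottle, paper band, 0.3 kg. Origin: middle of its square body, 50 x 50 mm (x, y) by 86 mm (z); z points from base to stopper. Origin above the carrier's: 49 mm standing, 31 mm lying. Neck radius 16 mm, 12 mm long. Starts lying on a side across the lane, stopper towards or away from the robot, turned up to 0.16 rad. May be absent.
- bottle4: Amber square bottle, paper band, 0.3 kg. Origin: middle of its square body, 50 x 50 mm (x, y) by 86 mm (z); z points from base to stopper. Origin above the carrier's: 49 mm standing, 31 mm lying. Neck radius 16 mm, 12 mm long. Starts standing in the lane.
- bottle5: Amber square bottle, paper band, 0.3 kg. Origin: middle of its square body, 50 x 50 mm (x, y) by 86 mm (z); z points from base to stopper. Origin above the carrier's: 49 mm standing, 31 mm lying. Neck radius 16 mm, 12 mm long. Starts lying on a side across the lane, stopper towards or away from the robot, turned up to 0.16 rad. May be absent.
- stopper1 (a joint): Round black rubber stopper of bottle1: how far it is pressed in, m. 0 fully up, 0.010 fully home (flange on the neck, no gap); starts at 0 to 0.003. Slides along the bottle's z against 5 N friction, stays where left. Flat top, radius 20 mm, 75 mm from the bottle's origin when up, 65 mm when home.
- stopper2 (a joint): Round black rubber stopper of bottle2: how far it is pressed in, m. 0 fully up, 0.010 fully home (flange on the neck, no gap); starts at 0 to 0.003. Slides along the bottle's z against 5 N friction, stays where left. Flat top, radius 20 mm, 75 mm from the bottle's origin when up, 65 mm when home.
- stopper3 (a joint): Round black rubber stopper of bottle3: how far it is pressed in, m. 0 fully up, 0.010 fully home (flange on the neck, no gap); starts at 0 to 0.003. Slides along the bottle's z against 5 N friction, stays where left. Flat top, radius 20 mm, 75 mm from the bottle's origin when up, 65 mm when home.
- stopper4 (a joint): Round black rubber stopper of bottle4: how far it is pressed in, m. 0 fully up, 0.010 fully home (flange on the neck, no gap); starts at 0 to 0.003. Slides along the bottle's z against 5 N friction, stays where left. Flat top, radius 20 mm, 75 mm from the bottle's origin when up, 65 mm when home.
- stopper5 (a joint): Round black rubber stopper of bottle5: how far it is pressed in, m. 0 fully up, 0.010 fully home (flange on the neck, no gap); starts at 0 to 0.003. Slides along the bottle's z against 5 N friction, stays where left. Flat top, radius 20 mm, 75 mm from the bottle's origin when up, 65 mm when home.
- logger1: Grey cylindrical temperature logger, 50 mm diameter, 70 mm high, 0.15 kg, weighted dark metal foot, black band near its top. Origin: centre of its underside; z up through the top. Starts standing on the bench beyond the carrier's -y end.
- logger2: Grey cylindrical temperature logger, 50 mm diameter, 70 mm high, 0.15 kg, weighted dark metal foot, black band near its top. Origin: centre of its underside; z up through the top. Starts standing on the bench beyond the carrier's -y end.
- beaker: Clear plastic beaker, 80 mm diameter, 100 mm high, standing on the bench beyond the carrier. Origin: centre of its underside. Not part of the job.
- carton: Cardboard carton, 100 x 160 x 70 mm, standing on the bench beyond the carrier. Origin: centre of its underside. Not part of the job.
- dish_box: White box, 100 x 130 x 55 mm, standing on the bench beyond the carrier. Origin: centre of its underside. Not part of the job.
Things that resemble listed ones, but are neither listed nor needed, are in the scene too. What is shaped like the logger2 but green or yellow is not meant.

How it is judged:
By the outcome, as a careful person would: the job done as asked, in the order asked, and still so for the second after the job is handed in, with the robot touching nothing.
Of bottle1, bottle3, bottle5 only 2 to 3 are there at a start; the rules pass over those that are not, and their reading is None.
At some moment in a run one of logger1, logger2 may be knocked a few centimetres aside while the robot is not near it.
Once in a run the grip may slacken for a moment while it holds something.
It also fails if it takes over 210 s, if anything falls off the work surface, if the arm or the gripper's body presses on something with over 40 N, if the wrist force passes 120 N, or if a joint passes its speed limit or range.

### The arm

A 6-joint arm with a two-finger parallel gripper is mounted at the origin on the work surface. World frame = base frame: x ahead of the robot, y to its left, z up, the work surface at z = 0. Lengths are in m, angles in rad, forces in N, time in s.
With the tool pointing down it reaches from about 0.3 to 0.75 m from the base axis. Payload 8.5 kg.
Tool frame: the origin (TCP) lies on the mounting face of the last link; the fingertips stand 173 mm ahead of it and the grasp point (between the pads) lies 155 mm ahead of it (env.nose_length is the distance from the TCP to the fingertips, in m); z points along the fingers, y is the line along which they close (so a half turn about z gives the same grasp; the last joint's range is limited). The gripper opens to 85 mm and grips with 20 to 120 N. Pads are 22 mm wide; open, the fingers measure 114 mm over their backs; the gripper's body (76 mm by 85 mm) begins 54 mm behind the grasp point. The pads swing forward as they close: fully open they stand 13 mm farther back than shut.
Start: joints at [-1.374, 0.381, 1.297, -0, 1.464, -0.215], TCP at [0.22, -0.504, 0.405] pointing down, gripper open.
Joint ranges: [-3.11, 3.11], [-0.89, 2.33], [0.22, 2.48], [-1.42, 4.56], [0.17, 2.85], [-2.88, 2.88]. Speed limits (rad/s): [2.39, 2.39, 3.14, 3.14, 3.14, 3.14].

### API

Orientations are given as a unit quaternion [x, y, z, w].
In Python, from rig import env gives the robot as it stands.
- The arm moves only by the tool jog_arm, never from a script. Its argument "plan" is one flat list of numbers, 6 for each row, row after row: the shift along the tool's x, y, z in mm, then the turn, a rotation vector about the tool's x, y, z in rad. A call has 1 to 20 rows; each row is the pose to reach, as a shift and turn from the pose commanded when the call began, along the tool's axes at that moment; what a row does not reach only later rows make up. A row lasts 1/12 s, in which the tool goes at most 41.7 mm and 7.16 degrees, less where a joint would pass 70% of its speed; a pose out of reach is approached as far as the arm can. A call with a gripper value outside its range is refused whole. "claw" is the opening, from 0 (shut) to 1 (fully open), set as the call begins (left out, the last holds). The fingers move at their own pace and stop on an object; "grip_force" is the grip in N (left out, the last holds). Time passes only in rows, so rows that repeat a pose let the fingers close. It gives the time, the measured TCP pose, the force, the opening and the grip force at its end, in the units of the state.
- env.observe(): the state, without advancing time (a new reading comes with each control period).
- env.grab_frame(name): name is "side" or "top"; returns (picture, depth): 384x512x3 uint8, red, green, blue; 384x512 float32, m along the optical axis (not along the pixel's ray), 0 where there is no reading.
- env.camera_model(name): a dict with "fx", "fy", "cx", "cy" (pixels), "pose" (4x4, takes a point from camera to world coordinates). Camera axes: x right, y down, z forward; pixel columns grow to the right and rows downward; lengths in m; the calibration is good to about 2 mm. A picture is of the moment at which its call begins. camera_model takes no time and is no camera call.
- env.sign_off(): hands the job in; it is judged then, once.
The state is a dict: "t": time; "joint_pos": joint angles; "qd": joint speeds; "tau": joint torques, N m; "ee_pos": TCP position; "orientation": TCP orientation; "force": force on the tool from outside, world axes, zero at the start; "torque": the same for the moment, N m; "opening": opening from 0.0 (shut) to 1.0 (fully open); "grip_force": force on a finger pad.
Only numpy, scipy, OpenCV 4.12 (cv2) and the standard library are available. Lean on these libraries where they do the work, as an engineer would, in place of code of your own. Each camera call takes 0.05 s, during which the arm holds its last target. There are 200 camera calls.

## Working session

There is one attempt and no reset: what is moved stays moved. The work goes in short steps, Python scripts to look and compute and a tool call to move; the robot and the scene stay as the last step left them, time stands still between calls to the robot, and variables do not carry over. Pictures are saved under pics/ and viewed, at most 14 in all, crops included, and the job is handed in when it is done.

Besides the shell and the picture viewer there is one more tool, called after ">>>" by a JSON object that holds its "method" and its "body", one argument or row to a line. jog_arm: Moves the arm, as the interface text tells. Its arguments: {"type":"object","properties":{"plan":{"type":"array","items":{"type":"number"}},"claw":{"type":"number"},"grip_force":{"type":"number"}},"required":["plan"]}

```bash
ls; mkdir -p pics; cat > h.py <<'E'
import numpy as np, cv2
from scipy.spatial.transform import Rotation as R
from rig import env
def snap(name,fn=None):
    im,d=env.grab_frame(name)
    np.savez('/tmp/%s.npz'%name,im=im,d=d)
    if fn: cv2.imwrite('pics/'+fn,im[:,:,::-1])
    return im,d
def cloud(name,d):
    m=env.camera_model(name);v,u=np.indices(d.shape)
    p=np.stack([(u-m['cx'])/m['fx']*d,(v-m['cy'])/m['fy']*d,d],-1)
    P=np.array(m['pose']);return p@P[:3,:3].T+P[:3,3]
E
python3 - <<'E'
from h import *
for n in('top','side'):
    im,d=snap(n,n+'0.png');m=env.camera_model(n);print(n,m)
print(env.observe())
E
```

```text
pics
top {'fx': 495.6508444835254, 'fy': 495.6508444835254, 'cx': 257.23712083917883, 'cy': 193.31375949025127, 'pose': array([[ 0.00909377, -0.99739392,  0.07157282,  0.52885628],
       [-0.9997186 , -0.01063652, -0.02120337, -0.08172913],
       [ 0.02190939, -0.07135986, -0.99720998,  1.60490732],
       [ 0.        ,  0.        ,  0.        ,  1.        ]])}
side {'fx': 477.50978716824864, 'fy': 477.50978716824864, 'cx': 251.6417055551869, 'cy': 189.15007732210043, 'pose': array([[-0.70233828, -0.34315408,  0.62367157, -0.17981983],
       [-0.71177147,  0.32608781, -0.62213191,  0.67392055],
       [ 0.01011541, -0.88085868, -0.47327123,  0.67385356],
       [ 0.        ,  0.        ,  0.        ,  1.        ]])}
{'t': 0.1, 'joint_pos': array([-1.37430558e+00,  3.81147728e-01,  1.29814435e+00, -2.68382760e-05,
        1.46359489e+00, -2.15277561e-01]), 'qd': array([ 9.44203263e-04, -1.28061066e-05, -2.19212349e-03,  1.39590118e-04,
       -1.39360381e-03,  1.59115047e-03]), 'tau': array([ 3.53717995e-03, -4.49221766e+01, -2.31655401e+01, -1.61091161e-04,
        3.69878500e-03,  1.86187424e-05]), 'ee_pos': array([ 0.22012723, -0.50399183,  0.40417681]), 'orientation': array([ 9.78880116e-01,  2.04434094e-01, -7.26166956e-06, -6.47253368e-04]), 'force': array([-0.44022098, -0.00081461, -0.15778116]), 'torque': array([ 0.04079871, -0.02550171, -0.05270656]), 'grip_force': 0.0, 'opening': 0.99933924125365}
```

View pics/top0.png

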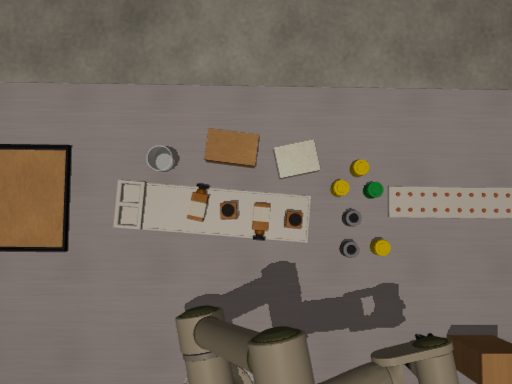

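View pics/side0.png

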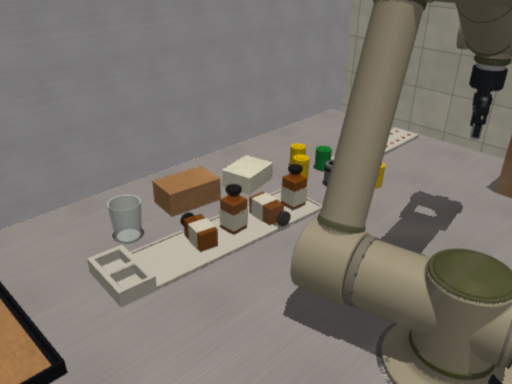

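The top view shows toppled bottles at (198,205), stopper away from the robot, and at (261,218), stopper towards it. Bottles stand at (229,210) and (294,219), and the block is at (130,204). Logger candidates are grey (353,217) and (349,249), yellow (341,188), (361,168) and (382,247), and green (374,190). The two grey ones fit the description, and I'll confirm them in a crop while measuring.

```bash
cat > meas.py <<'E'
from h import *
# carrier: white low pixels
im=np.load('/tmp/top.npz')['im'];d=np.load('/tmp/top.npz')['d']
P=cloud('top',d);hsv=cv2.cvtColor(im,cv2.COLOR_RGB2HSV)
print('bench z',np.median(P[300:330,120:160,2]),'zero',(d==0).sum())
w=(hsv[...,1]<45)&(hsv[...,2]>125)
w[:, :100]=0; w[:, 320:]=0; w[:175]=0; w[260:]=0
Q=P[w];z=Q[:,2]
print(np.percentile(z,[2,25,50,75,98]))
# block top at z ~.038
def rect(m):
    r=cv2.minAreaRect(P[m][:,:2].astype(np.float32)*1000);return r
m=w&(P[...,2]<.02)
print('lane',rect(cv2.morphologyEx(m.astype(np.uint8),cv2.MORPH_OPEN,np.ones((3,3)))>0))
b=w&(P[...,2]>.028)&(P[...,2]<.05); b[:,160:]=0
print('block',rect(b),np.median(P[b][:,2]))
for n,(u,v) in dict(b_st1=(229,210),b_st2=(294,219),l1=(198,205),l1s=(203,187),l2=(261,218),l2s=(260,236),g1=(353,217),g2=(349,249)).items():
    print(n,(P[v-1:v+2,u-1:u+2].reshape(-1,3)*1000).mean(0).round(1),im[v,u])
c=im[150:270,100:400];cv2.imwrite('pics/crop1.png',cv2.resize(c,None,fx=2.66,fy=2.66,interpolation=2)[:,:,::-1])
E
python3 meas.py
```

```text
bench z 0.0004043623755487502 zero 761
[-0.00528973  0.00119966  0.00520967  0.00933859  0.05780429]
lane ((566.1572265625, 37.332305908203125), (270.7357482910156, 710.255126953125), 0.4077741205692291)
block ((603.01708984375, 289.0542907714844), (86.065185546875, 150.30783081054688), 86.15848541259766) 0.038429244537744545
b_st1 [584.3 -29.3 123.6] [25 24 22]
b_st2 [ 559.3 -223.9  124.1] [27 25 24]
l1 [601.4  69.7  57.4] [168 158 141]
l1s [658.7  56.   47.5] [24 22 20]
l2 [ 562.8 -127.    58.6] [167 157 141]
l2s [ 506.7 -124.8   45.2] [25 23 22]
g1 [ 568.4 -412.6   70.8] [27 25 26]
g2 [ 469.5 -399.2   72.8] [28 26 27]
```

View pics/crop1.png

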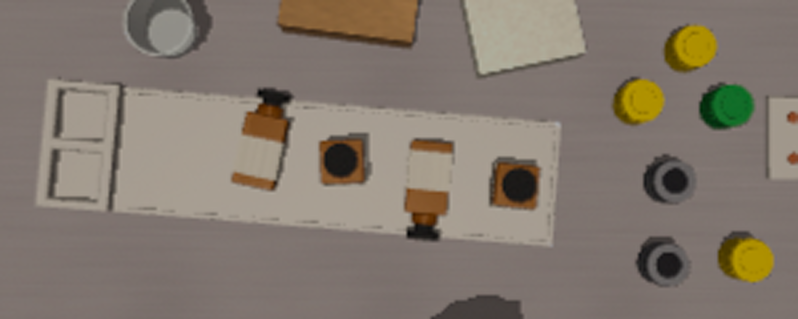

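The two grey loggers, at crop (670,180) and (663,262), are grey with a black centre on top. The rest are yellow or green, so those two are the loggers meant. Exactly two bottles lie in the lane. Next comes a helper to plan moves and log joints for a kinematic fit.

```bash
cat >> h.py <<'E'
import json
def Rt(yaw,tilt=0,az=None):
    """tool down with tool x at yaw; then tilted by `tilt` rad: tool z leans towards azimuth az (default yaw)"""
    az=yaw if az is None else az
    ax=np.array([np.sin(az),-np.cos(az),0])   # rotating -z toward az
    D=R.from_matrix(np.array([[np.cos(yaw),np.sin(yaw),0],[np.sin(yaw),-np.cos(yaw),0],[0,0,-1]]).T)
    return R.from_rotvec(ax*tilt)*D
def rel(p,Rn,off=155.,tag=''):
    """p: target of point `off` mm ahead of TCP, world mm"""
    s=env.observe();R0=R.from_quat(s['orientation']);t0=np.array(s['ee_pos'])*1000
    t1=np.array(p)-off*Rn.as_matrix()[:,2]
    d=R0.inv().apply(t1-t0);w=(R0.inv()*Rn).as_rotvec()
    n=max(np.linalg.norm(d)/41.7,np.degrees(np.linalg.norm(w))/7.16)
    print(tag,'shift',d.round(1),'turn',w.round(3),'rows',round(n,1));return d,w
def st():
    s=env.observe();r=R.from_quat(s['orientation'])
    with open('log.jsonl','a') as f:f.write(json.dumps([list(map(float,s['joint_pos'])),list(map(float,s['ee_pos'])),list(map(float,s['orientation']))])+'\n')
    print('t',round(s['t'],2),'q',s['joint_pos'].round(3),'tcp',(s['ee_pos']*1000).round(1),'grasp',(s['ee_pos']*1000+155*r.as_matrix()[:,2]).round(1),'z',r.as_matrix()[:,2].round(3),'x',r.as_matrix()[:,0].round(3),'F',s['force'].round(1),'op',round(s['opening'],3),'gf',round(s['grip_force'],1))
E
python3 - <<'E'
from h import *
st()
rel([540,-150,250],Rt(-0.07))
rel([540,-150,250],Rt(-0.07,0.6))
E
```

```text
t 0.1 q [-1.374  0.381  1.298 -0.     1.464 -0.215] tcp [ 220.1 -504.   404.2] grasp [ 220.1 -503.8  249.2] z [-0.     0.001 -1.   ] x [0.916 0.4   0.   ] F [-0.4 -0.  -0.2] op 0.999 gf 0.0
 shift [ 434.8 -196.4   -0.5] turn [-0.001  0.     0.482] rows 11.4
 shift [ 357.3 -236.9   26.6] turn [-0.146  0.588  0.467] rows 10.3
```

>>> {"method": "jog_arm", "body": {
  "plan": [217, -98, 0, 0, 0, 0.241, 434.8, -196.4, -0.5, 0, 0, 0.482, 434.8, -196.4, -0.5, 0, 0, 0.482, 434.8, -196.4, -0.5, 0, 0, 0.482, 434.8, -196.4, -0.5, 0, 0, 0.482, 434.8, -196.4, -0.5, 0, 0, 0.482, 434.8, -196.4, -0.5, 0, 0, 0.482, 434.8, -196.4, -0.5, 0, 0, 0.482, 434.8, -196.4, -0.5, 0, 0, 0.482, 434.8, -196.4, -0.5, 0, 0, 0.482, 434.8, -196.4, -0.5, 0, 0, 0.482, 434.8, -196.4, -0.5, 0, 0, 0.482, 434.8, -196.4, -0.5, 0, 0, 0.482, 434.8, -196.4, -0.5, 0, 0, 0.482]
}}

```text
t: 1.27
ee_pos: [0.5406, -0.1488, 0.4046]
orientation: [0.999, -0.034, -0.001, -0.0]
force: [-0.3, 0.0, 0.6]
opening: 1.0
grip_force: 0.0
```

```bash
python3 - <<'E'
from h import *
st()
rel([540,-150,250],Rt(-0.07,0.7),tag='ahead')
E
```

```text
t 1.27 q [-0.48   0.4    1.267 -0.     1.476  1.158] tcp [ 540.6 -148.8  404.6] grasp [ 540.4 -148.8  249.6] z [-0.001  0.    -1.   ] x [ 0.998 -0.067 -0.001] F [-0.3  0.   0.6] op 1.0 gf 0.0
ahead shift [-100.3    1.    36.2] turn [-0.001  0.701  0.002] rows 5.6
```

>>> {"method": "jog_arm", "body": {
  "plan": [-50, 0, 9, 0, 0.35, 0, -100, 0, 36, 0, 0.7, 0, -100, 0, 36, 0, 0.7, 0, -100, 0, 36, 0, 0.7, 0, -100, 0, 36, 0, 0.7, 0, -100, 0, 36, 0, 0.7, 0, -100, 0, 36, 0, 0.7, 0, -100, 0, 36, 0, 0.7, 0, -100, 0, 36, 0, 0.7, 0]
}}

```text
t: 2.02
ee_pos: [0.44, -0.1434, 0.3693]
orientation: [0.939, -0.033, 0.341, 0.012]
force: [0.2, -0.8, -0.0]
opening: 0.998
grip_force: 0.0
```

```bash
python3 - <<'E'
from h import *
st()
rel([540,-150,250],Rt(-0.07,0.5,az=1.5),tag='side')
E
```

```text
t 2.02 q [-0.637  0.195  1.748  0.587  0.671  0.636] tcp [ 440.  -143.4  369.3] grasp [ 539.3 -150.5  250.5] z [ 0.641 -0.046 -0.766] x [ 0.765 -0.054  0.642] F [ 0.2 -0.8 -0. ] op 0.998 gf 0.0
side shift [87.6 73.8 51.5] turn [ 0.48  -0.682  0.174] rows 6.8
```

>>> {"method": "jog_arm", "body": {
  "plan": [88, 74, 51, 0.48, -0.68, 0.17, 88, 74, 51, 0.48, -0.68, 0.17, 88, 74, 51, 0.48, -0.68, 0.17, 88, 74, 51, 0.48, -0.68, 0.17, 88, 74, 51, 0.48, -0.68, 0.17, 88, 74, 51, 0.48, -0.68, 0.17, 88, 74, 51, 0.48, -0.68, 0.17, 88, 74, 51, 0.48, -0.68, 0.17, 88, 74, 51, 0.48, -0.68, 0.17]
}}

```text
t: 2.77
ee_pos: [0.5352, -0.2242, 0.3865]
orientation: [0.969, -0.032, 0.011, -0.246]
force: [0.3, -0.7, 0.5]
opening: 1.003
grip_force: 0.0
```

```bash
python3 - <<'E'
from h import *
st()
rel([520,-110,200],Rt(-0.07,-0.6),tag='back')
E
```

```text
t 2.77 q [-0.66   0.478  1.219  0.415  1.72   0.982] tcp [ 535.2 -224.2  386.5] grasp [ 541.1 -150.5  250.2] z [ 0.038  0.475 -0.879] x [ 0.998 -0.068  0.006] F [ 0.3 -0.7  0.5] op 1.003 gf 0.0
back shift [ 64.2 -71.  105.5] turn [-0.481 -0.593  0.152] rows 6.2
```

>>> {"method": "jog_arm", "body": {
  "plan": [64, -71, 105, -0.48, -0.593, 0.15, 64, -71, 105, -0.48, -0.593, 0.15, 64, -71, 105, -0.48, -0.593, 0.15, 64, -71, 105, -0.48, -0.593, 0.15, 64, -71, 105, -0.48, -0.593, 0.15, 64, -71, 105, -0.48, -0.593, 0.15, 64, -71, 105, -0.48, -0.593, 0.15, 64, -71, 105, -0.48, -0.593, 0.15, 64, -71, 105, -0.48, -0.593, 0.15]
}}

```text
t: 3.52
ee_pos: [0.6065, -0.116, 0.3293]
orientation: [0.955, -0.031, -0.293, -0.012]
force: [0.0, -0.3, -0.1]
opening: 1.0
grip_force: 0.0
```

```bash
cat > kin.py <<'E'
from h import *
from scipy.optimize import least_squares
AX='zyyzyz'
def fk(q,x):
    x=np.asarray(x).reshape(7,3);r=R.identity();p=np.array(x[0])
    for i,a in enumerate(AX):
        r=r*R.from_rotvec(np.eye(3)['xyz'.index(a)]*SG[i]*q[i]);p=p+r.apply(x[i+1])
    return r,p
SG=[1,1,1,1,1,1]
LO=np.array([-3.11,-.89,.22,-1.42,.17,-2.88]);HI=np.array([3.11,2.33,2.48,4.56,2.85,2.88])
def fit():
    L=[json.loads(l) for l in open('log.jsonl')]
    x0=np.array([0,0,.15, 0,0,.15, 0,0,.4, 0,0,.2, 0,0,.2,0,0,.0, 0,0,.1])
    def f(x): return np.r_[np.concatenate([fk(q,x)[1]-p for q,p,_ in L]),1e-3*(x-x0)]
    s=least_squares(f,x0);x=s.x
    return x,max(np.abs(s.fun[:3*len(L)])),L
def ik(x,p,Rn,off=155,q0=None):
    t=(np.array(p)-off*Rn.as_matrix()[:,2])/1000;best=None
    def f(q):
        r,pp=fk(q,x);return np.r_[(pp-t)*3,(r.inv()*Rr(Rn)).as_rotvec()]
    for g in ([q0] if q0 is not None else [[-.3,.5,1.3,.1,1.4,1.2],[-.3,.5,1.3,.1,1.4,-1.5],[-.5,.3,1.8,1.2,.8,0.3],[.2,.5,1.5,3.1,.5,-1.5]]):
        s=least_squares(f,np.clip(g,LO+.01,HI-.01),bounds=(LO,HI))
        if best is None or s.cost<best.cost:best=s
    e=f(best.x);return best.x,np.linalg.norm(e[:3])/3*1000,np.linalg.norm(e[3:])
def Rr(Rn): return Rn*RT.inv()
RT=R.identity()
L0=[json.loads(l) for l in open('log.jsonl')]
RT=(fk(L0[0][0],np.zeros(21))[0].inv()*R.from_quat(L0[0][2]))
E
python3 - <<'E'
import kin
from kin import *
st()
x,e,L=fit();print((x.reshape(7,3)*1000).round(1),e*1000,RT.as_rotvec())
for q,p,o in L: print((((fk(q,x)[0]*RT).inv()*R.from_quat(o)).as_rotvec()).round(3))
E
```

```text
t 3.52 q [-0.359  0.649  1.086 -0.172  1.978  1.256] tcp [ 606.5 -116.   329.3] grasp [ 519.8 -109.5  201. ] z [-0.559  0.042 -0.828] x [ 0.826 -0.053 -0.561] F [ 0.  -0.3 -0.1] op 1.0 gf 0.0
[[ 1.500e+00  1.800e+00  6.710e+01]
 [-2.000e-01  3.830e+01  6.710e+01]
 [ 1.200e+00  3.830e+01  5.317e+02]
 [ 1.017e+02  3.830e+01  1.757e+02]
 [ 2.300e+00  8.000e-01  1.757e+02]
 [-8.000e-01  8.000e-01 -9.100e+00]
 [-9.000e-01 -1.200e+00  9.090e+01]] 0.020038001646294212 [-2.32509764e-16  3.67174555e-16  1.57079633e+00]
[-0. -0. -0.]
[ 0. -0. -0.]
[ 0. -0.  0.]
[-0. -0.  0.]
[ 0. -0.  0.]
```

```bash
cat > bot.py <<'E'
from h import *
def bottles(names=('top',),zmin=.045,zmax=.068):
    out=[]
    for n in names:
        f=np.load('/tmp/%s.npz'%n);im,d=f['im'],f['d'];P=cloud(n,d)
        m=(P[...,0]>.44)&(P[...,0]<.72)&(P[...,1]>-.3)&(P[...,1]<.26)&(P[...,2]>zmin)&(P[...,2]<zmax)&(d>0)
        k,lab,s,c=cv2.connectedComponentsWithStats(m.astype(np.uint8))
        for i in range(1,k):
            if s[i,4]<25: continue
            Q=P[lab==i]*1000;r=cv2.minAreaRect(Q[:,:2].astype(np.float32))
            print(n,'px',c[i].round(),'n',s[i,4],'rect',np.round(r[0],1),np.round(r[1],1),round(r[2],1),'mean',Q.mean(0).round(1))
E
python3 - <<'E'
from bot import *
bottles()
print('side');bottles(('side',))
print('tops');bottles(('top',),.115,.14)
print('tops');bottles(('side',),.120,.14)
# lane end / sides fit
import kin
from kin import *
x,e,L=fit()
for nm,c in (('l1',[600,72]),('l2',[560,-126])):
  for t in (-1,-.85,-.7,-.5,-.3,0,.3,.5,.7,.85,1):
    q,ep,eo=ik(x,[c[0],c[1],60],Rt(-.07,t));q2,ep2,eo2=ik(x,[c[0],c[1],60],Rt(-.07+np.pi,t,az=-.07))
    print(nm,t,q.round(2),round(ep,1),round(eo,3),'|',q2.round(2),round(ep2,1),round(eo2,3))
E
```

```text
top px [294. 172.] n 224 rect [ 705.7 -239.8] [ 26.4 119.8] 0.7 mean [ 709.1 -228.6   56.1]
top px [198. 205.] n 491 rect [611.3  69.2] [ 51.4 114.6] 79.1 mean [601.7  70.6  56.2]
top px [261. 217.] n 456 rect [ 561.6 -126.6] [50.6 97.8] 85.6 mean [ 565.5 -126.7   56.5]
top px [259. 238.] n 30 rect [ 501.2 -121.5] [31.3 11.8] 81.1 mean [ 500.2 -122.    50.3]
side
side px [255. 172.] n 197 rect [ 704.1 -235.1] [ 31.7 125.8] 0.1 mean [ 706.7 -223.4   52.5]
side px [293. 192.] n 198 rect [ 546.9 -210.7] [69.2 40.8] 38.6 mean [ 546.6 -210.1   56.3]
side px [267. 203.] n 459 rect [ 550.4 -119.9] [ 55.6 119.8] 84.1 mean [ 556.5 -118.4   53.5]
side px [233. 215.] n 236 rect [571.1 -10.1] [70.8 38.3] 46.1 mean [570.5 -10.3  56.7]
side px [199. 225.] n 544 rect [608.   72.4] [ 53.5 120. ] 78.3 mean [593.6  78.8  54.2]
side px [130. 224.] n 166 rect [709.1 192.9] [55.9 17.1] 85.8 mean [709.5 196.   56.8]
tops
top px [228. 210.] n 139 rect [584.4 -26.4] [36.1 36.2] 0.1 mean [584.3 -26.1 124.4]
top px [295. 219.] n 133 rect [ 559.4 -227. ] [36.  36.3] 0.6 mean [ 558.3 -227.   123.5]
tops
side px
[... 1699 characters left out ...]
0.3 [-0.39  0.73  1.27 -0.09  1.42  1.28] 0.0 0.0 | [-0.39  0.73  1.28 -0.09  1.42 -1.87] 0.0 0.0
l2 0 [-0.43  0.62  1.48 -0.    1.04  1.21] 0.0 0.0 | [-0.43  0.62  1.49 -0.    1.03 -1.93] 0.0 0.0
l2 0.3 [-0.48  0.55  1.69  0.2   0.63  1.02] 0.0 0.0 | [-0.48  0.55  1.7   0.2   0.63 -2.13] 0.0 0.0
l2 0.5 [-0.52  0.54  1.83  0.59  0.38  0.61] 0.0 0.0 | [-0.52  0.54  1.83  0.61  0.38 -2.55] 0.0 0.0
l2 0.7 [-0.56  0.56  1.96  1.61  0.31 -0.42] 0.0 0.0 | [-0.56  0.56  1.96  1.63  0.31  2.69] 0.0 0.0
l2 0.85 [-0.58  0.6   2.04  2.18  0.47 -1.02] 0.0 0.0 | [-0.59  0.6   2.05  2.18  0.47  2.11] 0.0 0.0
l2 1 [-0.61  0.66  2.12  2.41  0.71 -1.28] 0.0 0.0 | [-0.62  0.67  2.12  2.41  0.71  1.85] 0.0 0.0
```

```bash
python3 - <<'E'
from kin import *
g=np.array([559,-123.5,33]);Rn=Rt(-.072,.5)
print(rel(g-100*Rn.as_matrix()[:,2],Rn))
x,e,L=fit()
for s in (100,50,0): print(ik(x,g-s*Rn.as_matrix()[:,2],Rn,q0=[-.48,.55,1.69,.3,.5,.9]))
# carton / dishbox / beaker extents
f=np.load('/tmp/top.npz');P=cloud('top',f['d'])
for n,(a,b,c,d) in dict(carton=(125,172,200,264),dish=(138,180,270,322),beaker=(143,174,145,178)).items():
    Q=P[a:b,c:d].reshape(-1,3);Q=Q[Q[:,2]>.045];print(n,Q.min(0).round(3),Q.max(0).round(3))
E
```

```text
shift [-99.4  10.5 154.9] turn [-0.005  1.096  0.005] rows 8.8
(array([-99.39413481,  10.52631049, 154.89902569]), array([-0.00513717,  1.09563934,  0.00511032]))
(array([-0.56392949,  0.36127961,  1.89579697,  0.503445  ,  0.48857761,
        0.67855227]), np.float64(1.159177249069268e-09), np.float64(2.554956960655391e-12))
(array([-0.53697987,  0.47582882,  1.88140808,  0.59655013,  0.39267653,
        0.59575518]), np.float64(6.547881659228319e-07), np.float64(2.6235683419554346e-10))
(array([-0.51278415,  0.58861484,  1.85205851,  0.7170855 ,  0.31650121,
        0.48634032]), np.float64(1.9675159943996249e-13), np.float64(9.996102257363656e-16))
carton [ 0.529 -0.115  0.045] [0.843 0.05  1.605]
dish [ 0.529 -0.312  0.045] [ 0.814 -0.082  1.605]
beaker [ 0.529 -0.082  0.046] [0.783 0.224 1.605]
```

>>> {"method": "jog_arm", "body": {
  "plan": [-11, 1, 17, 0, 0.122, 0, -22, 2, 34, 0, 0.243, 0, -33, 3, 52, 0, 0.365, 0, -44, 5, 69, 0, 0.487, 0, -55, 6, 86, 0, 0.609, 0, -66, 7, 103, 0, 0.73, 0, -77, 8, 120, 0, 0.852, 0, -88, 9, 138, 0, 0.974, 0, -99.4, 10.5, 154.9, -0.005, 1.096, 0.005, -99.4, 10.5, 154.9, -0.005, 1.096, 0.005, -99.4, 10.5, 154.9, -0.005, 1.096, 0.005, -99.4, 10.5, 154.9, -0.005, 1.096, 0.005, -99.4, 10.5, 154.9, -0.005, 1.096, 0.005],
  "claw": 1,
  "grip_force": 60
}}

```text
t: 4.6
ee_pos: [0.4374, -0.1151, 0.2579]
orientation: [0.969, -0.035, 0.246, 0.01]
force: [1.0, -0.5, 0.3]
opening: 1.007
grip_force: 0.0
```

```bash
python3 - <<'E'
from h import *
st()
g=np.array([559,-123.5,33]);Rn=Rt(-.072,.5)
rel(g,Rn)
im,d=snap('side');cv2.imwrite('pics/s1.png',cv2.resize(im[100:300,100:400],None,fx=2.6,fy=2.6)[:,:,::-1])
E
```

```text
t 4.6 q [-0.563  0.359  1.895  0.494  0.491  0.687] tcp [ 437.4 -115.1  257.9] grasp [ 511.2 -120.7  121.7] z [ 0.476 -0.036 -0.879] x [ 0.876 -0.063  0.478] F [ 1.  -0.5  0.3] op 1.007 gf 0.0
 shift [ -0.6  -0.5 100.8] turn [0.002 0.002 0.   ] rows 2.4
```

View pics/s1.png

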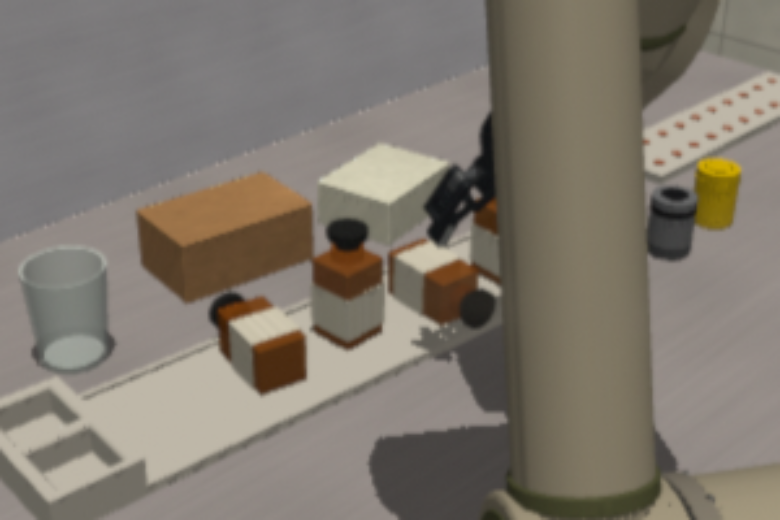

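The side crop shows the open fingers at (460,200), above toppled bottle 2 at (435,280). One grey logger, at (672,220), stands upright. I'll descend and grip.

>>> {"method": "jog_arm", "body": {
  "plan": [0, 0, 25, 0, 0, 0, 0, 0, 50, 0, 0, 0, 0, 0, 75, 0, 0, 0, -0.6, -0.5, 101, 0, 0, 0, -0.6, -0.5, 101, 0, 0, 0, -0.6, -0.5, 101, 0, 0, 0]
}}

```text
t: 5.15
ee_pos: [0.4848, -0.1175, 0.1676]
orientation: [0.969, -0.034, 0.245, 0.009]
force: [-0.1, -0.6, 0.5]
opening: 0.998
grip_force: 0.0
```

>>> {"method": "jog_arm", "body": {
  "plan": [0, 0, 0, 0, 0, 0, 0, 0, 0, 0, 0, 0, 0, 0, 0, 0, 0, 0, 0, 0, 0, 0, 0, 0, 0, 0, 0, 0, 0, 0, 0, 0, 0, 0, 0, 0, 0, 0, 0, 0, 0, 0, 0, 0, 0, 0, 0, 0, 0, 0, 0, 0, 0, 0, 0, 0, 0, 0, 0, 0],
  "claw": 0,
  "grip_force": 60
}}

```text
t: 5.98
ee_pos: [0.4842, -0.1178, 0.1696]
orientation: [0.968, -0.034, 0.247, 0.01]
force: [-3.1, 0.1, 6.1]
opening: 0.581
grip_force: 62.8
```

```bash
python3 - <<'E'
from h import *
st()
Rn=Rt(-.072,.5)
rel([550,-123,140],Rt(-.072,-.1),tag='lift')
E
```

```text
t 5.98 q [-0.512  0.584  1.858  0.713  0.314  0.49 ] tcp [ 484.2 -117.8  169.6] grasp [ 558.2 -123.4   33.5] z [ 0.477 -0.036 -0.878] x [ 0.876 -0.062  0.478] F [-3.1  0.1  6.1] op 0.581 gf 62.8
lift shift [131.2   0.8 -70.5] turn [ 0.002 -0.599  0.001] rows 4.8
```

>>> {"method": "jog_arm", "body": {
  "plan": [7, 0, -13, 0, 0, 0, 15, 0, -28, 0, 0, 0, 25, 0, -45, 0, 0, 0, 35, 0, -60, 0, -0.05, 0, 50, 0, -66, 0, -0.14, 0, 66, 0, -70, 0, -0.24, 0, 83, 0, -72, 0, -0.33, 0, 100, 0, -73, 0, -0.42, 0, 116, 0, -72, 0, -0.51, 0, 131, 0.8, -70.5, 0, -0.6, 0, 131, 0.8, -70.5, 0, -0.6, 0, 131, 0.8, -70.5, 0, -0.6, 0]
}}

```text
t: 6.98
ee_pos: [0.5655, -0.124, 0.2923]
orientation: [0.998, -0.036, -0.051, -0.001]
force: [-0.5, 0.1, -3.8]
opening: 0.572
grip_force: 63.4
```

```bash
python3 - <<'E'
from kin import *
st()
x,e,L=fit();print(e*1000)
for t in (-.1,-.6,-1.07): print(ik(x,[567,-123,130],Rt(-.072,t),q0=[-.34,.98,.92,-.2,2.,1.28]))
rel([567,-123.5,120],Rt(-.067,-1.071),tag='rot')
E
```

```text
t 6.98 q [-0.415  0.545  1.363 -0.036  1.328  1.238] tcp [ 565.5 -124.   292.3] grasp [ 549.9 -123.1  138.1] z [-0.101  0.006 -0.995] x [ 0.992 -0.071 -0.101] F [-0.5  0.1 -3.8] op 0.572 gf 63.4
0.0006831415519936712
(array([-0.40388287,  0.57953032,  1.32287774, -0.03346901,  1.33388889,
        1.24831108]), np.float64(4.763804804718164e-10), np.float64(1.4050418369937282e-12))
(array([-0.35222782,  0.79854656,  0.99366214, -0.16736602,  1.92636213,
        1.27883974]), np.float64(2.1737324251170845e-10), np.float64(2.18986081577768e-13))
(array([-0.32565613,  1.01299817,  0.75458447, -0.33278266,  2.40218792,
        1.1969293 ]), np.float64(4.9201373665185047e-08), np.float64(1.2177211457423028e-10))
rot shift [146.7  -1.3  83.7] turn [-0.001 -0.97  -0.004] rows 7.8
```

>>> {"method": "jog_arm", "body": {
  "plan": [19, 0, 3, 0, -0.12, 0, 38, 0, 9, 0, -0.24, 0, 58, 0, 17, 0, -0.36, 0, 77, 0, 27, 0, -0.48, 0, 96, 0, 39, 0, -0.6, 0, 113, 0, 52, 0, -0.72, 0, 130, -1, 67, 0, -0.85, 0, 146.7, -1.3, 83.7, -0.001, -0.97, -0.004, 146.7, -1.3, 83.7, -0.001, -0.97, -0.004, 146.7, -1.3, 83.7, -0.001, -0.97, -0.004, 146.7, -1.3, 83.7, -0.001, -0.97, -0.004, 146.7, -1.3, 83.7, -0.001, -0.97, -0.004]
}}

```text
t: 7.98
ee_pos: [0.7021, -0.1329, 0.1967]
orientation: [0.86, -0.029, -0.509, -0.017]
force: [-0.5, 0.3, -2.6]
opening: 0.577
grip_force: 63.5
```

```bash
python3 - <<'E'
from h import *
st()
rel([567,-123.5,62],Rt(-.067,-1.071),tag='down')
im,d=snap('side');cv2.imwrite('pics/s2.png',cv2.resize(im[100:300,100:400],None,fx=2.6,fy=2.6)[:,:,::-1])
E
```

```text
t 7.98 q [-0.326  1.019  0.762 -0.332  2.385  1.199] tcp [ 702.1 -132.9  196.7] grasp [ 566.6 -123.8  122. ] z [-0.874  0.059 -0.482] x [ 0.481 -0.033 -0.876] F [-0.5  0.3 -2.6] op 0.577 gf 63.5
down shift [53.3 -0.4 28.6] turn [-0.    -0.003 -0.001] rows 1.4
```

View pics/s2.png

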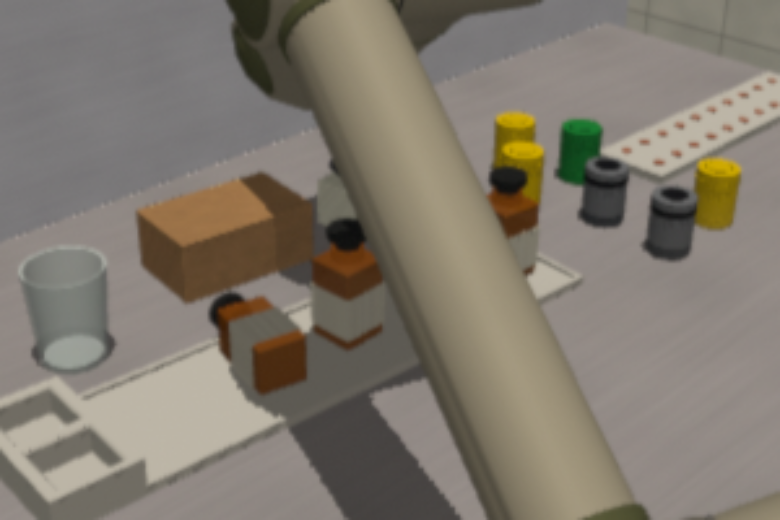

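The arm hides the held bottle. Both grey loggers stand upright, at (605,190) and (671,220). I'll lower gently until it touches.

>>> {"method": "jog_arm", "body": {
  "plan": [18, 0, 9, 0, 0, 0, 36, 0, 19, 0, 0, 0, 46, 0, 24.5, 0, 0, 0, 53, 0, 28.6, 0, 0, 0, 53, 0, 28.6, 0, 0, 0, 53, 0, 28.6, 0, 0, 0]
}}

```text
t: 8.53
ee_pos: [0.703, -0.1328, 0.1348]
orientation: [0.859, -0.029, -0.511, -0.017]
force: [-0.2, -0.5, -3.3]
opening: 0.579
grip_force: 63.5
```

>>> {"method": "jog_arm", "body": {
  "plan": [0.9, 0, 0.5, 0, 0, 0, 1.8, 0, 1, 0, 0, 0, 2.6, 0, 1.4, 0, 0, 0, 2.6, 0, 1.4, 0, 0, 0]
}}

```text
t: 8.87
ee_pos: [0.703, -0.1328, 0.1318]
orientation: [0.859, -0.029, -0.511, -0.017]
force: [0.6, 0.7, 0.0]
opening: 0.58
grip_force: 63.6
```

>>> {"method": "jog_arm", "body": {
  "plan": [0.7, 0, 0.4, 0, 0, 0, 1.3, 0, 0.7, 0, 0, 0, 1.3, 0, 0.7, 0, 0, 0]
}}

```text
t: 9.12
ee_pos: [0.7031, -0.1328, 0.1316]
orientation: [0.859, -0.03, -0.511, -0.017]
force: [0.9, -1.3, 10.0]
opening: 0.576
grip_force: 64.3
```

```bash
python3 - <<'E'
from h import *
st()
E
```

```text
t 9.12 q [-0.325  1.094  0.785 -0.304  2.298  1.241] tcp [ 703.1 -132.8  131.6] grasp [ 567.2 -123.6   57.7] z [-0.877  0.06  -0.477] x [ 0.476 -0.033 -0.879] F [ 0.9 -1.3 10. ] op 0.576 gf 64.3
```

>>> {"method": "jog_arm", "body": {
  "plan": [0, 0, 0, 0, 0, 0, 0, 0, 0, 0, 0, 0, 0, 0, 0, 0, 0, 0, 0, 0, 0, 0, 0, 0, 0, 0, 0, 0, 0, 0, 0, 0, 0, 0, 0, 0, 0, 0, 0, 0, 0, 0],
  "claw": 1
}}

```text
t: 9.7
ee_pos: [0.7029, -0.1327, 0.1294]
orientation: [0.859, -0.029, -0.511, -0.017]
force: [0.2, 0.3, -0.0]
opening: 1.003
grip_force: 0.0
```

```bash
python3 - <<'E'
from kin import *
st()
x,e,L=fit()
g=np.array([567,-123.5,58]);Rn=Rt(-.067,-1.071)
print(ik(x,g-110*Rn.as_matrix()[:,2]+[0,0,20],Rn,q0=[-.34,.98,.92,-.2,2.,1.28]))
E
```

```text
t 9.7 q [-0.325  1.097  0.787 -0.303  2.295  1.242] tcp [ 702.9 -132.7  129.4] grasp [ 567.  -123.5   55.5] z [-0.877  0.059 -0.477] x [ 0.476 -0.032 -0.879] F [ 0.2  0.3 -0. ] op 1.003 gf 0.0
(array([-0.29810622,  1.23613363,  0.22      , -0.48666275,  2.69638815,
        1.01246886]), np.float64(8.98262074597686), np.float64(0.0025447755988222236))
```

```bash
python3 - <<'E'
from kin import *
x,e,L=fit()
Rn=Rt(-.067,-1.071);z=Rn.as_matrix()[:,2]
a=np.array([567,-123.5,56])-50*z
rel(a,Rn,tag='a')
rel(a+[0,0,100],Rt(-.067,-.8),tag='b')
g=np.array([603,71.5,33]);Rg=Rt(-.195,-.5);zg=Rg.as_matrix()[:,2]
rel(g-120*zg+[0,0,40],Rg,tag='c')
for p,r in((a,Rn),(a+[0,0,100],Rt(-.067,-.8)),(g-120*zg+[0,0,40],Rg),(g-90*zg,Rg),(g,Rg)):
  print(ik(x,p,r,q0=[-.34,.98,.92,-.2,2.,1.28]))
E
```

```text
a shift [ -1.   -0.1 -50.3] turn [-0.001  0.003 -0.   ] rows 1.2
b shift [-1.304e+02 -1.000e-01 -9.220e+01] turn [-0.001  0.274 -0.   ] rows 3.8
c shift [-154.3 -180.3 -103.4] turn [0.091 0.573 0.091] rows 6.2
(array([-0.31132454,  1.15534533,  0.55960389, -0.34188674,  2.45582815,
        1.18313082]), np.float64(2.7203291839776616e-06), np.float64(3.7192435003085768e-09))
(array([-0.32312374,  0.93985819,  0.62351296, -0.25698135,  2.34494745,
        1.208637  ]), np.float64(3.017466915621418e-06), np.float64(1.2517251694072473e-09))
(array([-0.10325794,  0.86677805,  0.66607737,  0.05109623,  2.10639283,
        1.67745342]), np.float64(3.705923635089307e-11), np.float64(1.3501661173096094e-14))
(array([-0.10150016,  0.88490398,  0.81847312,  0.0479395 ,  1.93599233,
        1.67003728]), np.float64(5.33639976655288e-10), np.float64(2.560870993123546e-13))
(array([-0.09580312,  0.89328926,  1.05120369,  0.04786576,  1.6948882 ,
        1.66384435]), np.float64(1.5912091802168728e-07), np.float64(7.050589068152442e-10))
```

>>> {"method": "jog_arm", "body": {
  "plan": [0, 0, -20, 0, 0, 0, -1, 0, -50, 0, 0, 0, -1, 0, -50, 0, 0, 0, -36, 0, -62, 0, 0.06, 0, -68, 0, -73, 0, 0.14, 0, -100, 0, -83, 0, 0.2, 0, -130, 0, -92, 0, 0.274, 0, -135, -36, -95, 0.02, 0.34, 0.02, -140, -72, -97, 0.04, 0.4, 0.04, -145, -108, -99, 0.06, 0.46, 0.06, -150, -144, -101, 0.08, 0.53, 0.08, -154, -180, -103, 0.091, 0.573, 0.091, -154, -180, -103, 0.091, 0.573, 0.091, -154, -180, -103, 0.091, 0.573, 0.091, -154, -180, -103, 0.091, 0.573, 0.091, -154, -180, -103, 0.091, 0.573, 0.091]
}}

```text
t: 11.03
ee_pos: [0.7321, 0.0443, 0.3134]
orientation: [0.964, -0.095, -0.247, -0.024]
force: [-0.1, 0.1, -0.4]
opening: 0.997
grip_force: 0.0
```

```bash
python3 - <<'E'
from bot import *
st()
g=np.array([603,71.5,33]);Rg=Rt(-.195,-.5)
rel(g-50*Rg.as_matrix()[:,2],Rg,tag='pre');rel(g,Rg,tag='g')
im,d=snap('side');cv2.imwrite('pics/s3.png',cv2.resize(im[100:300,100:400],None,fx=2.6,fy=2.6)[:,:,::-1])
bottles(('side',),.120,.14);bottles(('side',))
E
```

```text
t 11.03 q [-0.105  0.867  0.669  0.05   2.105  1.676] tcp [732.1  44.3 313.4] grasp [659.1  58.8 177.4] z [-0.471  0.093 -0.877] x [ 0.86  -0.171 -0.48 ] F [-0.1  0.1 -0.4] op 0.997 gf 0.0
pre shift [ 18.7  -1.7 104.3] turn [-0.     0.001 -0.001] rows 2.5
g shift [ 18.8  -1.6 154.3] turn [-0.     0.001 -0.001] rows 3.7
side px [295. 167.] n 84 rect [ 556.6 -223.3] [37.7 40.4] 44.9 mean [ 555.8 -222.6  122.2]
side px [228. 189.] n 33 rect [588.1  -9.7] [11.  37.8] 62.2 mean [586.4  -9.3 122.8]
side px [301. 191.] n 73 rect [ 532.2 -226.1] [ 7.7 43.5] 0.0 mean [ 532.4 -227.4   57.3]
side px [231. 215.] n 193 rect [574.1  -5.5] [63.9 36.9] 40.4 mean [572.7  -5.5  56. ]
side px [187. 215.] n 31 rect [660.3  63.2] [25.7 10.6] 75.4 mean [660.6  64.5  48.5]
side px [130. 224.] n 164 rect [709.9 193.6] [55.2 14.8] 83.6 mean [709.4 195.9  56.4]
side px [200. 226.] n 516 rect [595.7  75.9] [52.1 90.5] 79.4 mean [589.4  79.9  54.4]
```

View pics/s3.png

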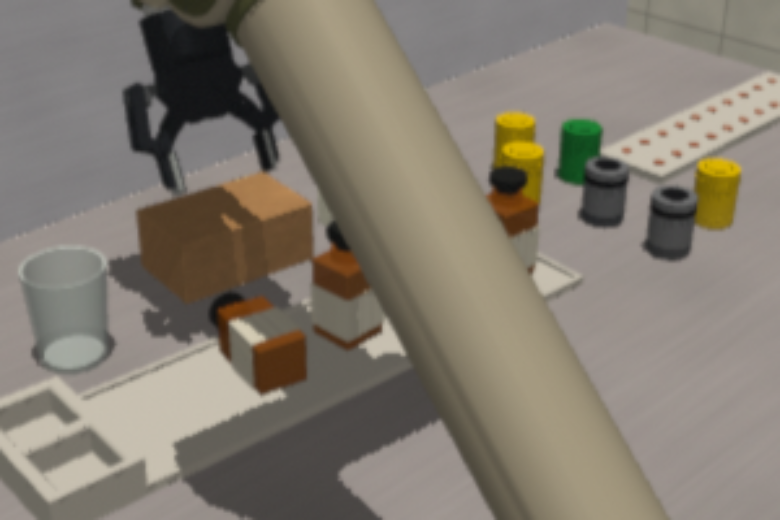

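The open gripper at (200,110) is above and behind toppled bottle 1 at (262,345). Its path clears the carton at (225,235), so I'll descend along the tool axis and grip.

>>> {"method": "jog_arm", "body": {
  "plan": [10, -1, 35, 0, 0, 0, 18.7, -1.6, 70, 0, 0, 0, 18.7, -1.6, 104, 0, 0, 0, 18.7, -1.6, 130, 0, 0, 0, 18.7, -1.6, 154.3, 0, 0, 0, 18.7, -1.6, 154.3, 0, 0, 0, 18.7, -1.6, 154.3, 0, 0, 0]
}}

```text
t: 11.67
ee_pos: [0.6762, 0.0575, 0.1694]
orientation: [0.964, -0.095, -0.247, -0.024]
force: [1.3, 0.1, 0.5]
opening: 0.996
grip_force: 0.0
```

>>> {"method": "jog_arm", "body": {
  "plan": [0, 0, 0, 0, 0, 0, 0, 0, 0, 0, 0, 0, 0, 0, 0, 0, 0, 0, 0, 0, 0, 0, 0, 0, 0, 0, 0, 0, 0, 0, 0, 0, 0, 0, 0, 0, 0, 0, 0, 0, 0, 0, 0, 0, 0, 0, 0, 0, 0, 0, 0, 0, 0, 0],
  "claw": 0,
  "grip_force": 60
}}

```text
t: 12.42
ee_pos: [0.6766, 0.058, 0.1711]
orientation: [0.965, -0.094, -0.245, -0.024]
force: [2.7, -1.6, 6.4]
opening: 0.573
grip_force: 63.2
```

```bash
python3 - <<'E'
from kin import *
st();x,e,L=fit();q=np.array(L[-1][0])
rel([590,75,110],Rt(-.195,-.45),tag='lift1');
rel([560,75,200],Rt(-.195,0),tag='lift2');
for p,r in (([590,75,110],Rt(-.195,-.45)),([560,75,200],Rt(-.195,0)),([560,75,200],Rt(-.195-1.5,0)),([560,75,200],Rt(-.067-np.pi,0)),([580,75,130],Rt(-.067-np.pi,-1.071,az=-.067)),([580,75,57],Rt(-.067-np.pi,-1.071,az=-.067))):
  q,a,b=ik(x,p,r,q0=q);print(q.round(2),a,b)
q=np.array(L[-1][0])
q,a,b=ik(x,[560,75,200],Rt(-.195+1.5,0),q0=q);print(q.round(2),a,b)
E
```

```text
t 12.42 q [-0.094  0.891  1.048  0.048  1.696  1.665] tcp [676.6  58.  171.1] grasp [604.1  72.3  34.8] z [-0.467  0.092 -0.879] x [ 0.863 -0.17  -0.476] F [ 2.7 -1.6  6.4] op 0.573 gf 63.2
lift1 shift [-55.7   0.1 -59.1] turn [0.    0.047 0.   ] rows 1.9
lift2 shift [-191.1    5.9 -105.6] turn [0.    0.497 0.   ] rows 5.2
[-0.09  0.77  1.07  0.05  1.75  1.67] 1.594436429147036e-13 3.25536933680201e-16
[-0.08  0.45  1.34 -0.    1.36  1.69] 1.6711069443220835e-13 2.3572659227717293e-16
[-0.17  0.43  1.39  0.09  1.31  2.88] 41.98341170002933 0.21600611355284005
[-0.2   0.52  2.01  1.67  0.17  2.88] 206.27088368087965 0.6542036019823941
[-0.25  0.98  2.13  1.59  0.17  2.88] 399.54156945295074 1.1506416102662198
[-0.24  1.06  2.08  1.61  0.17  2.88] 371.931890465034 1.1232560663438338
[-0.08  0.45  1.34  0.    1.36  0.19] 2.7097629785213346e-08 9.16670932400852e-11
```

>>> {"method": "jog_arm", "body": {
  "plan": [-6, 0, -12, 0, 0, 0, -16, 0, -28, 0, 0, 0, -34, 0, -44, 0, 0.02, 0, -56, 0, -59, 0, 0.047, 0, -83, 1, -69, 0, 0.13, 0, -110, 2, -79, 0, 0.22, 0, -137, 3.5, -90, 0, 0.31, 0, -164, 5, -98, 0, 0.4, 0, -191, 6, -105.6, 0, 0.497, 0, -191, 6, -105.6, 0, 0.497, 0, -191, 6, -105.6, 0, 0.497, 0]
}}

```text
t: 13.33
ee_pos: [0.5592, 0.0754, 0.3553]
orientation: [0.995, -0.097, -0.001, -0.0]
force: [0.2, 0.1, -4.0]
opening: 0.579
grip_force: 62.8
```

```bash
python3 - <<'E'
from kin import *
st();x,e,L=fit();q=np.array(L[-1][0])
for p,r in (([560,75,200],Rt(-.195+1.6,0)),([560,75,200],Rt(-.067+np.pi,0)),([580,75,130],Rt(-.067+np.pi,-1.071,az=-.067)),([580,75,57],Rt(-.067+np.pi,-1.071,az=-.067)),([580,75,57]+50*np.array([.875,0,.48]),Rt(-.067+np.pi,-1.071,az=-.067))):
  q,a,b=ik(x,p,r,q0=q);print(q.round(2),a,b)
rel([560,75,200],Rt(-.195+1.6,0),tag='yaw1')
rel([560,75,200],Rt(-.067+np.pi-.001,0),tag='yaw2')
E
```

```text
t 13.33 q [-7.600e-02  4.450e-01  1.340e+00  1.000e-03  1.358e+00  1.689e+00] tcp [559.2  75.4 355.3] grasp [558.9  75.5 200.3] z [-0.002  0.001 -1.   ] x [ 0.981 -0.193 -0.002] F [ 0.2  0.1 -4. ] op 0.579 gf 62.8
[-0.08  0.45  1.34  0.    1.36  0.09] 2.8405784186641407e-09 7.271245270035944e-12
[-0.08  0.45  1.34 -0.    1.36 -1.58] 8.900196549101993e-13 3.762680240464436e-15
[-0.07  1.02  0.74 -0.01  2.45 -1.58] 2.5270015004203615e-11 4.6373977198395166e-14
[-0.07  1.1   0.77 -0.01  2.34 -1.58] 3.54279327780484e-10 1.0826654206788065e-13
[-0.07  1.16  0.54 -0.    2.51 -1.57] 7.098061186766864e-08 1.9481685543423606e-11
yaw1 shift [0.9 0.3 0.3] turn [-0.002  0.002 -1.599] rows 12.8
yaw2 shift [0.9 0.3 0.3] turn [3.000e-03 1.000e-03 3.015e+00] rows 24.1
```

>>> {"method": "jog_arm", "body": {
  "plan": [0, 0, 0, 0, 0, -0.1, 0, 0, 0, 0, 0, -0.22, 0, 0, 0, 0, 0, -0.34, 0, 0, 0, 0, 0, -0.46, 0, 0, 0, 0, 0, -0.58, 0, 0, 0, 0, 0, -0.7, 0, 0, 0, 0, 0, -0.82, 0, 0, 0, 0, 0, -0.94, 0, 0, 0, 0, 0, -1.06, 0, 0, 0, 0, 0, -1.18, 0, 0, 0, 0, 0, -1.3, 0, 0, 0, 0, 0, -1.42, 0, 0, 0, 0, 0, -1.52, 0, 0, 0, 0, 0, -1.6, 0, 0, 0, 0, 0, -1.6]
}}

```text
t: 14.58
ee_pos: [0.5609, 0.0749, 0.3521]
orientation: [0.762, 0.647, -0.002, -0.003]
force: [-0.4, -0.8, -3.0]
opening: 0.577
grip_force: 62.7
```

```bash
python3 - <<'E'
from h import *
st()
rel([560,75,200],Rt(-.067+np.pi-.001,0),tag='yaw2')
E
```

```text
t 14.58 q [-7.700e-02  4.510e-01  1.340e+00  1.000e-03  1.358e+00  8.600e-02] tcp [560.9  74.9 352.1] grasp [559.7  75.  197.1] z [-0.007  0.001 -1.   ] x [ 0.162  0.987 -0.   ] F [-0.4 -0.8 -3. ] op 0.577 gf 62.7
yaw2 shift [ 0.  -0.9 -2.9] turn [-0.006 -0.006 -1.666] rows 13.3
```

>>> {"method": "jog_arm", "body": {
  "plan": [0, 0, 0, 0, 0, -0.1, 0, 0, 0, 0, 0, -0.22, 0, 0, 0, 0, 0, -0.34, 0, 0, 0, 0, 0, -0.46, 0, 0, 0, 0, 0, -0.58, 0, 0, 0, 0, 0, -0.7, 0, 0, 0, 0, 0, -0.82, 0, 0, 0, 0, 0, -0.94, 0, 0, 0, 0, 0, -1.06, 0, 0, 0, 0, 0, -1.18, 0, 0, 0, 0, 0, -1.3, 0, 0, 0, 0, 0, -1.42, 0, 0, 0, 0, 0, -1.54, 0, 0, 0, 0, 0, -1.666, 0, 0, 0, 0, 0, -1.666, 0, 0, 0, 0, 0, -1.666]
}}

```text
t: 15.92
ee_pos: [0.5605, 0.075, 0.3529]
orientation: [0.038, 0.999, 0.0, -0.003]
force: [-0.0, 0.2, -4.5]
opening: 0.577
grip_force: 62.7
```

```bash
python3 - <<'E'
from h import *
st()
rel([580,75,120],Rt(-.067+np.pi,-1.071,az=-.067),tag='rot')
E
```

```text
t 15.92 q [-0.076  0.45   1.34   0.     1.357 -1.572] tcp [560.5  75.  352.9] grasp [559.7  75.1 197.9] z [-0.005  0.001 -1.   ] x [-0.997  0.076  0.005] F [-0.   0.2 -4.5] op 0.577 gf 62.7
rot shift [-156.3    2.6  157.8] turn [ 0.005  1.066 -0.008] rows 8.5
```

>>> {"method": "jog_arm", "body": {
  "plan": [-20, 0, 6, 0, 0.11, 0, -40, 0, 16, 0, 0.22, 0, -60, 1, 30, 0, 0.34, 0, -80, 1, 47, 0, 0.46, 0, -98, 1, 66, 0, 0.58, 0, -115, 2, 87, 0, 0.7, 0, -131, 2, 110, 0, 0.82, 0, -145, 2, 134, 0, 0.94, 0, -156.3, 2.6, 157.8, 0.005, 1.066, -0.008, -156.3, 2.6, 157.8, 0.005, 1.066, -0.008, -156.3, 2.6, 157.8, 0.005, 1.066, -0.008, -156.3, 2.6, 157.8, 0.005, 1.066, -0.008, -156.3, 2.6, 157.8, 0.005, 1.066, -0.008]
}}

```text
t: 17.0
ee_pos: [0.7155, 0.0669, 0.1986]
orientation: [0.027, 0.862, 0.015, -0.506]
force: [-0.6, -0.2, -2.5]
opening: 0.579
grip_force: 62.8
```

```bash
python3 - <<'E'
from h import *
st()
rel([580,75,62],Rt(-.067+np.pi,-1.071,az=-.067),tag='down')
im,d=snap('side');cv2.imwrite('pics/s4.png',cv2.resize(im[100:300,100:400],None,fx=2.6,fy=2.6)[:,:,::-1])
E
```

```text
t 17.0 q [-0.07   1.024  0.745 -0.012  2.435 -1.583] tcp [715.5  66.9 198.6] grasp [580.3  75.2 123.1] z [-0.872  0.053 -0.487] x [-0.486  0.031  0.874] F [-0.6 -0.2 -2.5] op 0.579 gf 62.8
down shift [-54.6  -0.9  30. ] turn [-0.005  0.009  0.002] rows 1.5
```

View pics/s4.png

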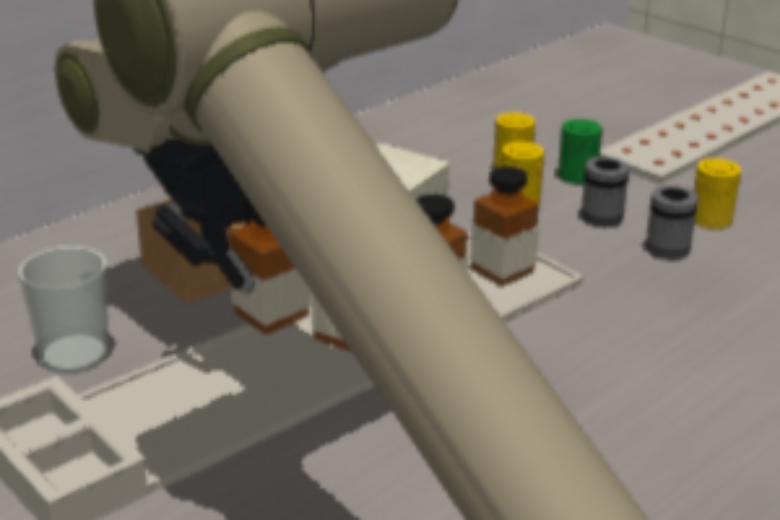

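The held bottle at (268,275) looks upright, and placed bottle 2 stands at (440,235). I'll check the carton clearance before lowering.

```bash
python3 - <<'E'
from h import *
f=np.load('/tmp/top.npz');P=cloud('top',f['d'])
Q=P[120:175,195:270].reshape(-1,3);Q=Q[(Q[:,2]>.06)&(Q[:,2]<.08)]
r=cv2.minAreaRect((Q[:,:2]*1000).astype(np.float32));print(cv2.boxPoints(r).round(0))
E
```

```text
[[ 725. -106.]
 [ 826. -117.]
 [ 844.   41.]
 [ 743.   53.]]
```

>>> {"method": "jog_arm", "body": {
  "plan": [-18, 0, 10, 0, 0.003, 0, -36, 0, 20, 0, 0.006, 0, -47, 0, 26, 0, 0.009, 0, -54.6, -0.9, 30, -0.005, 0.009, 0, -54.6, -0.9, 30, -0.005, 0.009, 0, -54.6, -0.9, 30, -0.005, 0.009, 0]
}}

```text
t: 17.55
ee_pos: [0.7157, 0.0659, 0.1342]
orientation: [0.028, 0.858, 0.018, -0.512]
force: [0.3, -0.2, -2.3]
opening: 0.581
grip_force: 62.8
```

>>> {"method": "jog_arm", "body": {
  "plan": [-0.9, 0, 0.5, 0, 0, 0, -1.8, 0, 1, 0, 0, 0, -2.6, 0, 1.4, 0, 0, 0, -2.6, 0, 1.4, 0, 0, 0]
}}

```text
t: 17.88
ee_pos: [0.7157, 0.066, 0.1309]
orientation: [0.027, 0.858, 0.018, -0.513]
force: [0.4, 0.3, -0.5]
opening: 0.582
grip_force: 63.1
```

```bash
python3 - <<'E'
from h import *
st()
E
```

```text
t 17.88 q [-0.072  1.101  0.772 -0.006  2.346 -1.58 ] tcp [715.7  66.  130.9] grasp [579.5  75.1  57.5] z [-0.879  0.059 -0.474] x [-0.473  0.029  0.881] F [ 0.4  0.3 -0.5] op 0.582 gf 63.1
```

>>> {"method": "jog_arm", "body": {
  "plan": [-0.7, 0, 0.4, 0, 0, 0, -1.3, 0, 0.7, 0, 0, 0, -1.3, 0, 0.7, 0, 0, 0]
}}

```text
t: 18.13
ee_pos: [0.7157, 0.066, 0.1308]
orientation: [0.028, 0.858, 0.018, -0.513]
force: [0.2, 0.3, 8.2]
opening: 0.577
grip_force: 63.5
```

>>> {"method": "jog_arm", "body": {
  "plan": [0, 0, 0, 0, 0, 0, 0, 0, 0, 0, 0, 0, 0, 0, 0, 0, 0, 0, 0, 0, 0, 0, 0, 0, 0, 0, 0, 0, 0, 0, 0, 0, 0, 0, 0, 0, 0, 0, 0, 0, 0, 0],
  "claw": 1
}}

```text
t: 18.72
ee_pos: [0.7156, 0.066, 0.1288]
orientation: [0.027, 0.858, 0.018, -0.513]
force: [0.6, 0.8, -0.1]
opening: 1.004
grip_force: 0.0
```

```bash
python3 - <<'E'
from kin import *
st()
x,e,L=fit();q=np.array(L[-1][0])
Rn=Rt(-.067+np.pi,-1.071,az=-.067);z=Rn.as_matrix()[:,2]
a=np.array([580,75,56])-50*z
rel(a,Rn,tag='a')
b=a+[0,0,120];Rb=Rt(-.067+np.pi,-.7,az=-.067)
c=[470,60,260]
rel(b,Rb,tag='b');rel(c,Rt(-.067+np.pi,0),tag='c')
for p,r in((a,Rn),(b,Rb),(c,Rt(-.067+np.pi))): q,u,v=ik(x,p,r,q0=q);print(q.round(2),u,v)
E
```

```text
t 18.72 q [-0.072  1.103  0.773 -0.006  2.343 -1.58 ] tcp [715.6  66.  128.8] grasp [579.3  75.1  55.4] z [-0.879  0.059 -0.473] x [-0.472  0.029  0.881] F [ 0.6  0.8 -0.1] op 1.004 gf 0.0
a shift [  1.6  -0.  -50.8] turn [-0.    -0.007  0.003] rows 1.2
b shift [163.4   0.4 -96.7] turn [ 0.001 -0.378  0.003] rows 4.6
c shift [368.  -21.3  80. ] turn [ 0.002 -1.078  0.003] rows 9.0
[-0.07  1.16  0.54 -0.01  2.51 -1.58] 9.454776714248952e-08 2.5962152522648336e-11
[-0.07  0.89  0.64 -0.    2.32 -1.58] 2.4267088805525997e-12 5.525032997054197e-16
[-0.12  0.24  1.48 -0.    1.42 -1.63] 4.7818739277330583e-08 1.0598142112703157e-10
```

>>> {"method": "jog_arm", "body": {
  "plan": [0, 0, -20, 0, 0, 0, 1, 0, -50, 0, 0, 0, 1, 0, -50, 0, 0, 0, 42, 0, -62, 0, -0.09, 0, 83, 0, -74, 0, -0.19, 0, 123, 0, -86, 0, -0.28, 0, 163, 0, -97, 0, -0.378, 0, 190, -2, -74, 0, -0.47, 0, 219, -4, -50, 0, -0.57, 0, 248, -7, -25, 0, -0.67, 0, 277, -10, 0, 0, -0.77, 0, 307, -13, 27, 0, -0.87, 0, 338, -17, 54, 0, -0.97, 0, 368, -21, 80, 0, -1.078, 0, 368, -21, 80, 0, -1.078, 0, 368, -21, 80, 0, -1.078, 0, 368, -21, 80, 0, -1.078, 0],
  "claw": 1
}}

```text
t: 20.13
ee_pos: [0.4702, 0.0603, 0.415]
orientation: [0.033, 0.999, 0.001, -0.0]
force: [-0.3, -0.5, 0.4]
opening: 1.003
grip_force: 0.0
```

```bash
python3 - <<'E'
from bot import *
st()
rel([330,350,260],Rt(-.067+np.pi,0))
snap('top','t5.png')
bottles(('top',),.105,.14)
E
```

```text
t 20.13 q [-0.123  0.239  1.477  0.003  1.426 -1.629] tcp [470.2  60.3 415. ] grasp [470.2  60.6 260. ] z [-0.     0.003 -1.   ] x [-0.998  0.066  0.   ] F [-0.3 -0.5  0.4] op 1.003 gf 0.0
 shift [159.  279.9   0.8] turn [ 0.003 -0.     0.001] rows 7.7
top px [227. 211.] n 139 rect [581.3 -22.1] [36.  38.9] 0.0 mean [580.5 -22.6 124.4]
top px [194. 212.] n 139 rect [577.4  73.6] [35.9 38.9] 0.1 mean [577.   73.8 121.9]
top px [261. 216.] n 136 rect [ 565.9 -125.1] [36.  36.2] 45.0 mean [ 566.2 -125.1  123.1]
top px [295. 219.] n 137 rect [ 559.4 -226.7] [36.1 35.9] 0.4 mean [ 558.5 -227.   123. ]
```

View pics/t5.png

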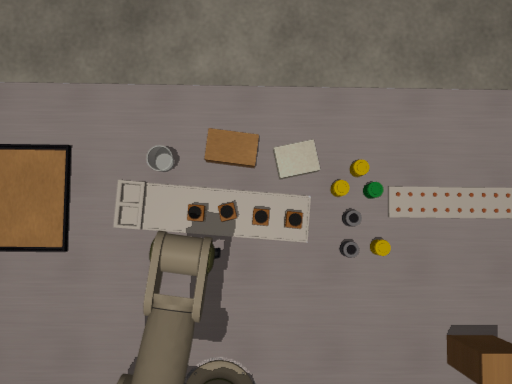

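All four bottles stand, with stoppers at (195,212), (227,211), (261,216) and (295,219). The loggers are unmoved at (353,217) and (349,249). Next I'll shut the claw and press the stoppers.

```bash
python3 - <<'E'
from h import *
Rn=Rt(-.067+np.pi)
S=[(576.5,75.2),(580.8,-20.8),(565.5,-123.5),(558.8,-225.5)]
for s in S: rel([*s,135],Rn,off=173)
E
```

```text
shift [-104.6   21.6  106.4] turn [ 0.003 -0.001  0.001] rows 3.6
 shift [-115.2  -73.9  106.2] turn [ 0.003 -0.001  0.001] rows 4.2
 shift [-106.6 -177.4  105.9] turn [ 0.003 -0.001  0.001] rows 5.6
 shift [-106.7 -279.6  105.7] turn [ 0.003 -0.001  0.001] rows 7.6
```

>>> {"method": "jog_arm", "body": {
  "plan": [-52, 11, 30, 0, 0, 0, -104.6, 21.6, 60, 0.003, -0.001, 0.001, -104.6, 21.6, 90, 0.003, -0.001, 0.001, -104.6, 21.6, 106.4, 0.003, -0.001, 0.001, -104.6, 21.6, 106.4, 0.003, -0.001, 0.001, -104.6, 21.6, 106.4, 0.003, -0.001, 0.001, -104.6, 21.6, 106.4, 0.003, -0.001, 0.001, -104.6, 21.6, 106.4, 0.003, -0.001, 0.001, -104.6, 21.6, 106.4, 0.003, -0.001, 0.001, -104.6, 21.6, 106.4, 0.003, -0.001, 0.001],
  "claw": 0
}}

```text
t: 21.02
ee_pos: [0.5756, 0.0752, 0.3103]
orientation: [0.033, 0.999, -0.0, 0.002]
force: [-0.2, -0.1, -0.1]
opening: 0.003
grip_force: 0.0
```

```bash
python3 - <<'E'
from h import *
st()
rel([576.5,75.2,114],Rt(-.067+np.pi),off=173)
im,d=snap('side');cv2.imwrite('pics/s6.png',cv2.resize(im[130:280,120:320],None,fx=3.5,fy=3.5)[:,:,::-1])
E
```

```text
t 21.02 q [-7.400e-02  5.140e-01  1.360e+00 -1.000e-03  1.263e+00 -1.578e+00] tcp [575.6  75.2 310.3] grasp [576.1  75.1 155.3] z [ 0.004 -0.001 -1.   ] x [-0.998  0.067 -0.004] F [-0.2 -0.1 -0.1] op 0.003 gf 0.0
 shift [-0.8  0.  23.3] turn [-0.001  0.004  0.   ] rows 0.6
```

View pics/s6.png

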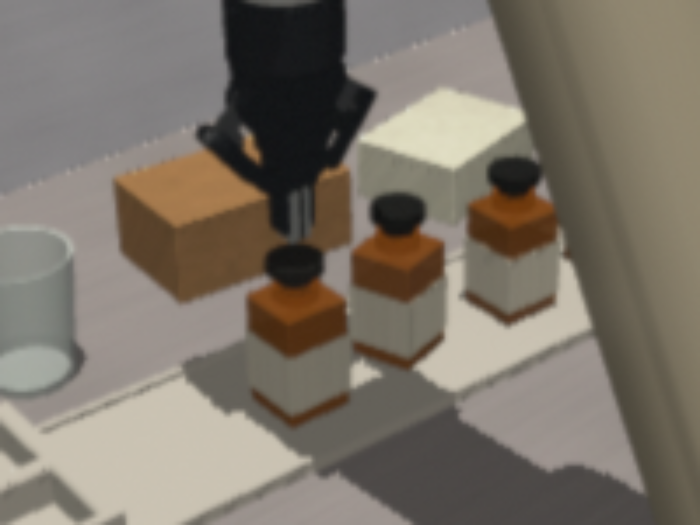

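The shut fingertips at (295,235) are centred over the first stopper at (295,262). I'll press.

>>> {"method": "jog_arm", "body": {
  "plan": [-0.5, 0, 8, 0, 0, 0, -0.5, 0, 12, 0, 0, 0, -0.5, 0, 15, 0, 0, 0, -0.5, 0, 18, 0, 0, 0, -0.5, 0, 20, 0, 0, 0, -0.5, 0, 22, 0, 0, 0, -0.5, 0, 23.5, 0, 0, 0, -0.5, 0, 25, 0, 0, 0, -0.5, 0, 26, 0, 0, 0, -0.5, 0, 26, 0, 0, 0, -0.5, 0, 26, 0, 0, 0]
}}

```text
t: 21.98
ee_pos: [0.5766, 0.0753, 0.2873]
orientation: [0.033, 0.999, -0.001, 0.004]
force: [-7.7, -0.3, 34.9]
opening: 0.003
grip_force: 16.9
```

>>> {"method": "jog_arm", "body": {
  "plan": [0, 0, -10, 0, 0, 0, 0, 0, -40, 0, 0, 0, -5, -40, -45, 0, 0, 0, -10, -75, -45, 0, 0, 0, -10, -95.5, -40, 0, 0, 0, -10, -95.5, -26, 0, 0, 0, -10, -95.5, -26, 0, 0, 0, -10, -95.5, -26, 0, 0, 0, -10, -95.5, -26, 0, 0, 0, -10, -95.5, -26, 0, 0, 0]
}}

```text
t: 22.82
ee_pos: [0.5801, -0.02, 0.3094]
orientation: [0.033, 0.999, -0.0, 0.001]
force: [0.7, -0.9, -0.5]
opening: 0.001
grip_force: 0.0
```

```bash
python3 - <<'E'
from h import *
st()
rel([580.8,-20.8,114],Rt(-.067+np.pi),off=173)
E
```

```text
t 22.82 q [-0.238  0.515  1.361 -0.     1.263 -1.744] tcp [580.1 -20.  309.4] grasp [580.4 -20.1 154.4] z [ 0.002 -0.001 -1.   ] x [-0.998  0.065 -0.002] F [ 0.7 -0.9 -0.5] op 0.001 gf 0.0
 shift [-0.7 -0.7 22.4] turn [-0.001  0.002  0.002] rows 0.5
```

>>> {"method": "jog_arm", "body": {
  "plan": [-0.5, -0.5, 8, 0, 0, 0, -0.5, -0.5, 12, 0, 0, 0, -0.5, -0.5, 15, 0, 0, 0, -0.5, -0.5, 18, 0, 0, 0, -0.5, -0.5, 20, 0, 0, 0, -0.5, -0.5, 22, 0, 0, 0, -0.5, -0.5, 23, 0, 0, 0, -0.5, -0.5, 24.2, 0, 0, 0, -0.5, -0.5, 24.2, 0, 0, 0, -0.5, -0.5, 24.2, 0, 0, 0]
}}

```text
t: 23.65
ee_pos: [0.5805, -0.021, 0.2873]
orientation: [0.033, 0.999, -0.001, 0.003]
force: [-4.3, 3.2, 22.0]
opening: 0.002
grip_force: 10.7
```

>>> {"method": "jog_arm", "body": {
  "plan": [0, 0, -10, 0, 0, 0, 0, 0, -40, 0, 0, 0, 4, -40, -44, 0, 0, 0, 8, -75, -44, 0, 0, 0, 9, -103, -38, 0, 0, 0, 9, -103, -25, 0, 0, 0, 9, -103, -25, 0, 0, 0, 9, -103, -25, 0, 0, 0, 9, -103, -25, 0, 0, 0, 9, -103, -25, 0, 0, 0]
}}

```text
t: 24.48
ee_pos: [0.5648, -0.1226, 0.3103]
orientation: [0.033, 0.999, -0.0, 0.001]
force: [0.6, 0.1, 1.3]
opening: -0.0
grip_force: 0.0
```

```bash
python3 - <<'E'
from h import *
st()
rel([565.5,-123.5,114],Rt(-.067+np.pi),off=173)
E
```

```text
t 24.48 q [-0.418  0.511  1.367  0.     1.261 -1.924] tcp [ 564.8 -122.6  310.3] grasp [ 565.2 -122.7  155.3] z [ 0.002 -0.001 -1.   ] x [-0.998  0.065 -0.002] F [0.6 0.1 1.3] op -0.0 gf 0.0
 shift [-0.7 -0.8 23.3] turn [-0.001  0.002  0.002] rows 0.6
```

Second is home (tip at 114.3 mm, 22 N). Now the third.

>>> {"method": "jog_arm", "body": {
  "plan": [-0.5, -0.5, 8, 0, 0, 0, -0.5, -0.5, 12, 0, 0, 0, -0.5, -0.5, 15, 0, 0, 0, -0.5, -0.5, 18, 0, 0, 0, -0.5, -0.5, 20.5, 0, 0, 0, -0.5, -0.5, 23, 0, 0, 0, -0.5, -0.5, 24, 0, 0, 0, -0.5, -0.5, 25.1, 0, 0, 0, -0.5, -0.5, 25.1, 0, 0, 0, -0.5, -0.5, 25.1, 0, 0, 0]
}}

```text
t: 25.32
ee_pos: [0.5652, -0.1237, 0.2874]
orientation: [0.033, 0.999, -0.001, 0.003]
force: [-4.9, 3.4, 23.6]
opening: 0.001
grip_force: 10.9
```

>>> {"method": "jog_arm", "body": {
  "plan": [0, 0, -10, 0, 0, 0, 0, 0, -40, 0, 0, 0, 0, -40, -45, 0, 0, 0, 0, -75, -45, 0, 0, 0, 0, -102, -38, 0, 0, 0, 0, -102, -25.5, 0, 0, 0, 0, -102, -25.5, 0, 0, 0, 0, -102, -25.5, 0, 0, 0, 0, -102, -25.5, 0, 0, 0, 0, -102, -25.5, 0, 0, 0]
}}

```text
t: 26.15
ee_pos: [0.5585, -0.2249, 0.3109]
orientation: [0.033, 0.999, -0.001, 0.001]
force: [-0.1, -0.8, 0.1]
opening: -0.0
grip_force: 0.0
```

```bash
python3 - <<'E'
from h import *
st()
rel([558.8,-225.5,114],Rt(-.067+np.pi),off=173)
E
```

```text
t 26.15 q [-0.579  0.549  1.294  0.     1.297 -2.085] tcp [ 558.5 -224.9  310.9] grasp [ 558.9 -225.1  155.9] z [ 0.002 -0.001 -1.   ] x [-0.998  0.065 -0.002] F [-0.1 -0.8  0.1] op -0.0 gf 0.0
 shift [-0.3 -0.6 23.9] turn [-0.001  0.002  0.002] rows 0.6
```

>>> {"method": "jog_arm", "body": {
  "plan": [-0.3, -0.5, 8, 0, 0, 0, -0.3, -0.5, 12, 0, 0, 0, -0.3, -0.5, 15, 0, 0, 0, -0.3, -0.5, 18, 0, 0, 0, -0.3, -0.5, 21, 0, 0, 0, -0.3, -0.5, 23.5, 0, 0, 0, -0.3, -0.5, 24.6, 0, 0, 0, -0.3, -0.5, 25.7, 0, 0, 0, -0.3, -0.5, 25.7, 0, 0, 0, -0.3, -0.5, 25.7, 0, 0, 0]
}}

```text
t: 26.98
ee_pos: [0.5587, -0.226, 0.2874]
orientation: [0.033, 0.999, -0.001, 0.002]
force: [-4.1, 4.1, 20.8]
opening: 0.0
grip_force: 10.6
```

>>> {"method": "jog_arm", "body": {
  "plan": [0, 0, -10, 0, 0, 0, 0, 0, -40, 0, 0, 0, 30, 0, -70, 0, 0, 0, 65, 0, -90, 0, 0, 0, 100, 0, -110, 0, 0, 0, 130, 0, -130, 0, 0, 0, 150, 20, -150, 0, 0, 0, 150, 20, -150, 0, 0, 0, 150, 20, -150, 0, 0, 0],
  "claw": 1
}}

```text
t: 27.73
ee_pos: [0.4094, -0.1957, 0.4354]
orientation: [0.033, 0.999, -0.001, 0.002]
force: [0.3, 0.8, -0.0]
opening: 0.996
grip_force: 0.0
```

```bash
python3 - <<'E'
from bot import *
st()
im,d=snap('top');snap('side')
cv2.imwrite('pics/t7.png',cv2.resize(im[140:290,100:400],None,fx=2.66,fy=2.66)[:,:,::-1])
bottles(('top',),.105,.14)
for n in('top','side'):
    f=np.load('/tmp/%s.npz'%n);im,d=f['im'],f['d'];P=cloud(n,d)
    m=(P[...,0]>.35)&(P[...,0]<.75)&(P[...,1]>-.6)&(P[...,1]<-.31)&(P[...,2]>.06)&(P[...,2]<.08)&(d>0)
    k,lab,s,c=cv2.connectedComponentsWithStats(m.astype(np.uint8))
    for i in range(1,k):
        if s[i,4]<30: continue
        Q=P[lab==i]*1000;r=cv2.minEnclosingCircle(Q[:,:2].astype(np.float32))
        print(n,c[i].round(),s[i,4],np.round(r[0],1),round(r[1],1),Q.mean(0).round(1),im[lab==i].mean(0).round())
E
```

```text
t 27.73 q [-0.708  0.186  1.487  0.     1.464 -2.212] tcp [ 409.4 -195.7  435.4] grasp [ 409.9 -196.   280.4] z [ 0.003 -0.002 -1.   ] x [-0.998  0.067 -0.004] F [ 0.3  0.8 -0. ] op 0.996 gf 0.0
top px [227. 211.] n 137 rect [580.7 -22.5] [38.4 36.1] 45.7 mean [580.7 -22.6 114.6]
top px [195. 212.] n 137 rect [577.7  72.8] [36.7 36.7] 4.7 mean [577.2  73.4 113.8]
top px [261. 216.] n 133 rect [ 566.1 -125.4] [36.2 36.4] 45.6 mean [ 566.1 -125.3  114.7]
top px [295. 219.] n 134 rect [ 558.3 -227.8] [36.1 37.1] 46.5 mean [ 558.3 -227.5  114.4]
top [361. 167.] 210 [ 723.9 -438.8] 26.0 [ 724.4 -438.2   70.3] [163. 135.   4.]
top [341. 188.] 206 [ 659.7 -376.5] 25.4 [ 659.6 -376.3   70.1] [166. 138.   4.]
top [375. 189.] 209 [ 655.2 -482.9] 25.7 [ 655.4 -481.9   70.6] [ 22. 103.  41.]
top [345. 218.] 212 [ 566.2 -388.3] 25.4 [ 566.5 -387.5   70.9] [72. 69. 69.]
top [382. 248.] 211 [ 474.7 -504.1] 25.1 [ 474.7 -503.    71.2] [165. 137.   5.]
top [351. 249.] 209 [ 467.9 -405.2] 25.3 [ 468.4 -405.2   70.5] [73. 69. 69.]
side [295. 147.] 65 [ 725.1 -432.5] 26.9 [ 727.6 -424.    67.5] [158. 132.  17.]
side [295. 159.] 36 [ 667.2 -365.6] 24.1 [ 667.7 -358.1   67.3] [156. 129.   3.]
side [376. 165.] 134 [ 472.2 -501.6] 30.4 [ 471.2 -495.5   67.6] [167. 138.  10.]
side [361. 177.] 107 [ 467.1 -402.4] 27.5 [ 458.5 -400.2   68. ] [64. 64. 63.]
```

View pics/t7.png

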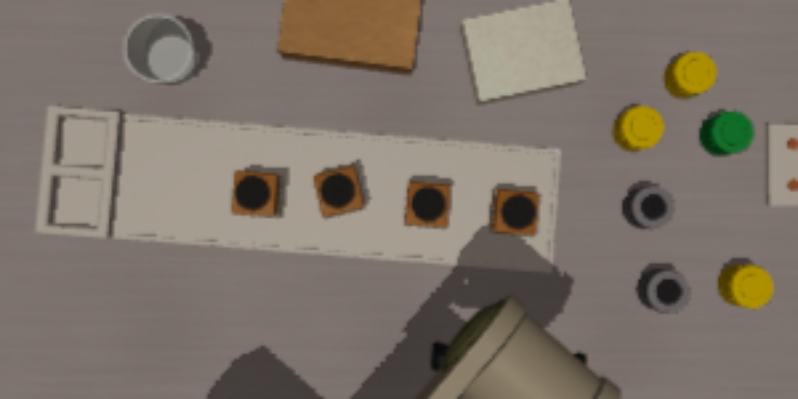

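The top crop shows all four stoppers at 114 mm, fully home. Grey logger 1 has been knocked to crop (653,205), about (566,-387) mm, and logger 2 is at (665,290). I'll refine the pocket positions next.

```bash
python3 - <<'E'
from kin import *
for n in('top','side'):
    f=np.load('/tmp/%s.npz'%n);im,d=f['im'],f['d'];P=cloud(n,d)*1000
    m=(P[...,0]>510)&(P[...,0]<700)&(P[...,1]>225)&(P[...,1]<350)&(d>0)
    b=m&(P[...,2]>31)&(P[...,2]<45);r=cv2.minAreaRect(P[b][:,:2].astype(np.float32));print(n,'block',r)
    if n=='top':
        fl=m&(P[...,2]>3)&(P[...,2]<18)
        k,lab,s,c=cv2.connectedComponentsWithStats(fl.astype(np.uint8))
        for i in range(1,k):
            if s[i,4]>60:Q=P[lab==i];print(c[i],s[i,4],cv2.minAreaRect(Q[:,:2].astype(np.float32)),np.median(Q[:,2]))
x,e,L=fit();q=np.array(L[-1][0]);Rn=Rt(-.067+np.pi)
for p in([566,-386.5,150],[566,-386.5,55],[566,-386.5,225],[600,-50,225],[639,288,225],[639,288,65],[567,293,65],[468,-403.5,55]):
    q,u,v=ik(x,p,Rn,q0=q);print(q.round(2),round(u,2),round(v,3))
rel([566,-386.5,150],Rn)
E
```

```text
top block ((602.6605224609375, 288.2265930175781), (86.50471496582031, 150.15614318847656), 85.8079833984375)
[146.98969072 207.83161512] 291 ((597.5278930664062, 237.93601989746094), (27.224151611328125, 157.93402099609375), 88.37354278564453) 7.406264484504099
[130.76712329 193.10616438] 292 ((639.6637573242188, 289.8774108886719), (54.92422866821289, 57.318355560302734), 85.2256851196289) 10.735845178659664
[128.42033898 215.83050847] 295 ((567.1149291992188, 294.65069580078125), (53.830745697021484, 57.67329406738281), 85.68614959716797) 10.60356136967866
side block ((601.7445678710938, 292.0540466308594), (85.4466552734375, 157.6870880126953), 85.98541259765625)
[-0.77  0.69  1.03  0.    1.42 -2.28] 0.0 0.0
[-0.77  0.79  1.13  0.    1.23 -2.28] 0.0 0.0
[-0.77  0.64  0.91  0.    1.59 -2.28] 0.0 0.0
[-0.28  0.49  1.19  0.    1.46 -1.78] 0.0 0.0
[ 0.26  0.67  0.85  0.    1.62 -1.25] 0.0 0.0
[ 0.26  0.8   1.07  0.    1.28 -1.25] 0.0 0.0
[ 0.29  0.7   1.28 -0.    1.16 -1.21] 0.0 0.0
[-0.9   0.69  1.35  0.    1.1  -2.41] 0.0 0.0
 shift [-167.8 -179.3  128.9] turn [-0.     0.001  0.001] rows 6.7
```

>>> {"method": "jog_arm", "body": {
  "plan": [-28, -30, 10, 0, 0, 0, -56, -60, 25, 0, 0, 0, -84, -90, 45, 0, 0, 0, -112, -120, 70, 0, 0, 0, -140, -150, 100, 0, 0, 0, -160, -170, 120, 0, 0, 0, -167.8, -179.3, 128.9, 0, 0, 0.001, -167.8, -179.3, 128.9, 0, 0, 0.001, -167.8, -179.3, 128.9, 0, 0, 0.001, -167.8, -179.3, 128.9, 0, 0, 0.001]
}}

```text
t: 28.67
ee_pos: [0.5659, -0.3861, 0.3051]
orientation: [0.034, 0.999, 0.0, 0.0]
force: [-1.0, -0.3, 0.7]
opening: 0.999
grip_force: 0.0
```

```bash
python3 - <<'E'
from h import *
st();rel([566,-386.5,55],Rt(-.067+np.pi))
E
```

```text
t 28.67 q [-7.710e-01  6.930e-01  1.026e+00  1.000e-03  1.421e+00 -2.275e+00] tcp [ 565.9 -386.1  305.1] grasp [ 566.  -386.1  150.1] z [ 0.001  0.    -1.   ] x [-0.998  0.067 -0.001] F [-1.  -0.3  0.7] op 0.999 gf 0.0
 shift [-0.1 -0.4 95.1] turn [ 0.     0.001 -0.   ] rows 2.3
```

>>> {"method": "jog_arm", "body": {
  "plan": [0, 0, 30, 0, 0, 0, 0, 0, 60, 0, 0, 0, 0, 0, 80, 0, 0, 0, 0, -0.4, 95, 0, 0, 0, 0, -0.4, 95, 0, 0, 0, 0, -0.4, 95, 0, 0, 0]
}}

```text
t: 29.17
ee_pos: [0.5658, -0.3863, 0.2118]
orientation: [0.034, 0.999, -0.001, 0.001]
force: [-1.1, 0.2, 0.2]
opening: 0.999
grip_force: 0.0
```

>>> {"method": "jog_arm", "body": {
  "plan": [0, 0, 0, 0, 0, 0, 0, 0, 0, 0, 0, 0, 0, 0, 0, 0, 0, 0, 0, 0, 0, 0, 0, 0, 0, 0, 0, 0, 0, 0, 0, 0, 0, 0, 0, 0, 0, 0, 0, 0, 0, 0, 0, 0, 0, 0, 0, 0, 0, 0, 0, 0, 0, 0],
  "claw": 0,
  "grip_force": 50
}}

```text
t: 29.92
ee_pos: [0.566, -0.3869, 0.2124]
orientation: [0.034, 0.999, -0.001, 0.002]
force: [-1.5, 0.3, 5.8]
opening: 0.577
grip_force: 51.1
```

>>> {"method": "jog_arm", "body": {
  "plan": [0, 0, -15, 0, 0, 0, 0, 0, -40, 0, 0, 0, 0, 0, -70, 0, 0, 0, 0, 0, -100, 0, 0, 0, 0, 0, -130, 0, 0, 0, 0, 0, -160, 0, 0, 0, 0, 0, -170, 0, 0, 0, 0, 0, -170, 0, 0, 0]
}}

```text
t: 30.58
ee_pos: [0.5654, -0.3865, 0.3837]
orientation: [0.034, 0.999, -0.002, 0.003]
force: [0.5, 0.3, -1.3]
opening: 0.573
grip_force: 52.2
```

```bash
python3 - <<'E'
from h import *
st();rel([639,288.5,225],Rt(-.067+np.pi));rel([600,-50,225],Rt(-.067+np.pi))
E
```

```text
t 30.58 q [-0.772  0.64   0.903  0.     1.591 -2.275] tcp [ 565.4 -386.5  383.7] grasp [ 566.3 -387.3  228.7] z [ 0.005 -0.005 -1.   ] x [-0.998  0.067 -0.006] F [ 0.5  0.3 -1.3] op 0.573 gf 52.2
 shift [-27.8 678.5   0.9] turn [-0.004  0.006 -0.001] rows 16.3
 shift [-11.7 338.1   2.3] turn [-0.004  0.006 -0.001] rows 8.1
```

>>> {"method": "jog_arm", "body": {
  "plan": [-1, 15, 0, 0, 0, 0, -2, 45, 0, 0, 0, 0, -4, 83, 0, 0, 0, 0, -5, 122, 0, 0, 0, 0, -7, 161, 0, 0, 0, 0, -8, 200, 0, 0, 0, 0, -10, 239, 0, 0, 0, 0, -11, 278, 0, 0, 0, 0, -13, 317, 0, 0, 0, 0, -14, 356, 0, 0, 0, 0, -16, 395, 0, 0, 0, 0, -18, 434, 0, 0, 0, 0, -19, 473, 0, 0, 0, 0, -21, 512, 0, 0, 0, 0, -23, 551, 0, 0, 0, 0, -24, 590, 0, 0, 0, 0, -26, 625, 1, 0, 0, 0, -27, 655, 1, 0, 0, 0, -27.8, 672, 1, -0.004, 0.006, 0, -27.8, 678.5, 1, -0.004, 0.006, 0]
}}

```text
t: 32.25
ee_pos: [0.6384, 0.2916, 0.376]
orientation: [0.032, 0.999, 0.001, -0.005]
force: [0.3, -0.6, -2.2]
opening: 0.569
grip_force: 52.2
```

>>> {"method": "jog_arm", "body": {
  "plan": [0, 0, 20, 0, 0, 0, 0, 0, 50, 0, 0, 0, 0, 0, 80, 0, 0, 0, 0, 0, 100, 0, 0, 0, 0, 0, 110, 0, 0, 0, 0, 0, 110, 0, 0, 0, 0, 0, 110, 0, 0, 0]
}}

```text
t: 32.83
ee_pos: [0.6388, 0.2884, 0.2694]
orientation: [0.034, 0.999, 0.002, -0.002]
force: [0.2, -0.5, -0.9]
opening: 0.573
grip_force: 52.2
```

```bash
python3 - <<'E'
from h import *
st();rel([639,288.5,68],Rt(-.067+np.pi))
im,d=snap('side');cv2.imwrite('pics/s8.png',cv2.resize(im[180:310,70:240],None,fx=4,fy=4)[:,:,::-1])
E
```

```text
t 32.83 q [ 0.255  0.752  1.013  0.005  1.38  -1.249] tcp [638.8 288.4 269.4] grasp [638.  289.  114.4] z [-0.005  0.004 -1.   ] x [-0.998  0.068  0.005] F [ 0.2 -0.5 -0.9] op 0.573 gf 52.2
 shift [-0.5 -0.1 46.4] turn [ 0.003 -0.005 -0.001] rows 1.1
```

View pics/s8.png

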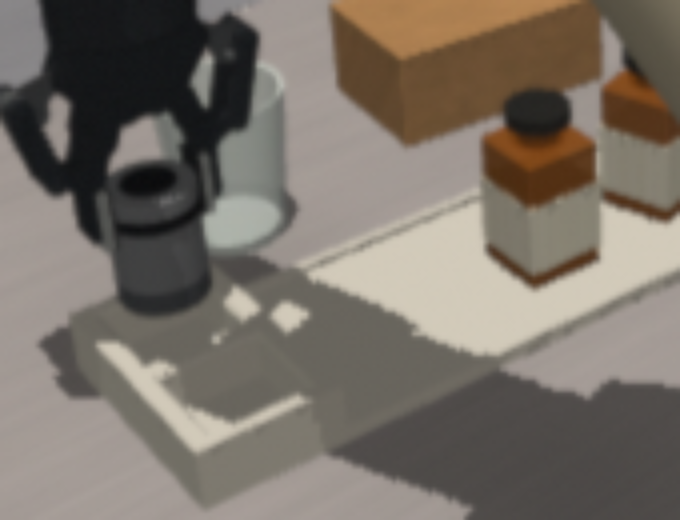

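The gripped logger at (160,240) hangs upright over the far pocket, clear of the beaker at (235,200). I'll lower it.

>>> {"method": "jog_arm", "body": {
  "plan": [-0.2, 0, 10, 0.001, -0.002, 0, -0.5, 0, 20, 0.003, -0.005, 0, -0.5, 0, 30, 0.003, -0.005, 0, -0.5, 0, 38, 0.003, -0.005, 0, -0.5, 0, 42, 0.003, -0.005, 0, -0.5, 0, 44, 0.003, -0.005, 0, -0.5, 0, 46, 0.003, -0.005, 0, -0.5, 0, 47.5, 0.003, -0.005, 0, -0.5, 0, 47.5, 0.003, -0.005, 0]
}}

```text
t: 33.63
ee_pos: [0.639, 0.289, 0.2225]
orientation: [0.034, 0.999, 0.0, 0.001]
force: [0.2, -0.2, -0.7]
opening: 0.573
grip_force: 52.3
```

```bash
python3 - <<'E'
from h import *
st()
E
```

```text
t 33.63 q [ 0.256  0.798  1.062  0.     1.28  -1.247] tcp [639.  289.  222.5] grasp [639.3 289.1  67.5] z [ 0.001  0.001 -1.   ] x [-0.998  0.067 -0.001] F [ 0.2 -0.2 -0.7] op 0.573 gf 52.3
```

>>> {"method": "jog_arm", "body": {
  "plan": [0, 0, 0.7, 0, 0, 0, 0, 0, 1.4, 0, 0, 0, 0, 0, 1.4, 0, 0, 0]
}}

```text
t: 33.88
ee_pos: [0.639, 0.2889, 0.2224]
orientation: [0.034, 0.999, 0.0, 0.001]
force: [-3.9, -2.3, 9.1]
opening: 0.574
grip_force: 53.3
```

>>> {"method": "jog_arm", "body": {
  "plan": [0, 0, 0, 0, 0, 0, 0, 0, 0, 0, 0, 0, 0, 0, 0, 0, 0, 0, 0, 0, 0, 0, 0, 0, 0, 0, 0, 0, 0, 0, 0, 0, 0, 0, 0, 0, 0, 0, 0, 0, 0, 0],
  "claw": 1
}}

```text
t: 34.47
ee_pos: [0.639, 0.2889, 0.2204]
orientation: [0.034, 0.999, 0.0, 0.0]
force: [-1.1, 0.4, -0.1]
opening: 1.002
grip_force: 0.0
```

>>> {"method": "jog_arm", "body": {
  "plan": [0, 0, -15, 0, 0, 0, 0, 0, -50, 0, 0, 0, 0, 0, -90, 0, 0, 0, 0, 0, -130, 0, 0, 0, 0, 0, -165, 0, 0, 0, 15, -40, -165, 0, 0, 0, 30, -80, -165, 0, 0, 0, 45, -120, -165, 0, 0, 0, 60, -160, -165, 0, 0, 0, 75, -200, -165, 0, 0, 0, 90, -240, -165, 0, 0, 0, 100, -280, -165, 0, 0, 0, 110, -320, -165, 0, 0, 0, 120, -360, -165, 0, 0, 0, 130, -400, -165, 0, 0, 0, 140, -440, -165, 0, 0, 0, 140, -440, -165, 0, 0, 0, 140, -440, -165, 0, 0, 0]
}}

```text
t: 35.97
ee_pos: [0.4689, -0.1427, 0.3853]
orientation: [0.036, 0.999, 0.0, 0.0]
force: [-0.5, 1.0, -0.2]
opening: 1.001
grip_force: 0.0
```

```bash
cat > log2.py <<'E'
from bot import *
def loggers():
  for n in('top','side'):
    im,d=snap(n);P=cloud(n,d)
    m=(P[...,0]>.35)&(P[...,0]<.75)&(((P[...,1]>-.6)&(P[...,1]<-.31)&(P[...,2]>.06))|((P[...,1]>.24)&(P[...,1]<.34)&(P[...,2]>.065)))&(P[...,2]<.09)&(d>0)&(np.ptp(im.astype(int),axis=2)<30)
    k,lab,s,c=cv2.connectedComponentsWithStats(m.astype(np.uint8))
    for i in range(1,k):
        if s[i,4]<30: continue
        Q=P[lab==i]*1000;r=cv2.minEnclosingCircle(Q[:,:2].astype(np.float32))
        print(n,c[i].round(),s[i,4],np.round(r[0],1),round(r[1],1),Q.mean(0).round(1))
E
python3 - <<'E'
from log2 import *
st();loggers();bottles(('top',),.105,.14)
rel([468,-403.5,150],Rt(-.067+np.pi))
E
```

```text
t 35.97 q [-5.380e-01  2.920e-01  1.492e+00  1.000e-03  1.357e+00 -2.037e+00] tcp [ 468.9 -142.7  385.3] grasp [ 469.  -142.6  230.3] z [ 0.001  0.    -1.   ] x [-0.997  0.072 -0.001] F [-0.5  1.  -0.2] op 1.001 gf 0.0
top [127. 192.] 225 [639.3 285.9] 25.6 [639.4 285.3  80.2]
top [351. 249.] 213 [ 468.4 -405.8] 25.2 [ 468.2 -404.8   70.9]
side [360. 177.] 138 [ 465.1 -400.6] 24.9 [ 461.3 -397.2   67.9]
side [109. 247.] 373 [637.3 290.6] 26.9 [630.8 294.1  77.2]
top px [227. 211.] n 136 rect [580.8 -22.4] [38.  36.1] 45.3 mean [580.7 -22.5 114.5]
top px [195. 212.] n 138 rect [577.7  72.8] [36.3 35.9] 0.9 mean [577.1  73.2 114.9]
top px [261. 216.] n 134 rect [ 566.1 -125.4] [36.1 36.5] 45.7 mean [ 566.3 -125.3  114.4]
top px [295. 219.] n 133 rect [ 559.6 -227.7] [36.2 37.3] 0.5 mean [ 558.6 -227.4  114.7]
 shift [ -16.2 -262.8   80. ] turn [ 0.001  0.    -0.001] rows 6.6
```

Logger 1's top is at 80 mm, which puts it on the pocket floor. Now logger 2.

>>> {"method": "jog_arm", "body": {
  "plan": [-2, -38, 0, 0, 0, 0, -4, -76, 0, 0, 0, 0, -6, -114, 10, 0, 0, 0, -9, -152, 25, 0, 0, 0, -12, -190, 40, 0, 0, 0, -14, -225, 60, 0, 0, 0, -16, -250, 75, 0, 0, 0, -16, -262.8, 80, 0, 0, 0, -16, -262.8, 80, 0, 0, 0, -16, -262.8, 80, 0, 0, 0, -16, -262.8, 80, 0, 0, 0]
}}

```text
t: 36.98
ee_pos: [0.4686, -0.4021, 0.3062]
orientation: [0.033, 0.999, -0.0, 0.001]
force: [0.3, 0.2, -0.7]
opening: 0.996
grip_force: 0.0
```

```bash
python3 - <<'E'
from h import *
st();rel([467.5,-403.5,56],Rt(-.067+np.pi))
E
```

```text
t 36.98 q [-9.010e-01  5.780e-01  1.252e+00  1.000e-03  1.310e+00 -2.406e+00] tcp [ 468.6 -402.1  306.2] grasp [ 468.8 -402.2  151.2] z [ 0.001 -0.    -1.   ] x [-0.998  0.066 -0.001] F [ 0.3  0.2 -0.7] op 0.996 gf 0.0
 shift [ 1.1 -1.4 95.2] turn [-0.     0.001  0.001] rows 2.3
```

>>> {"method": "jog_arm", "body": {
  "plan": [0.5, -0.7, 30, 0, 0, 0, 1, -1.4, 60, 0, 0, 0, 1, -1.4, 80, 0, 0, 0, 1, -1.4, 95, 0, 0, 0, 1, -1.4, 95, 0, 0, 0, 1, -1.4, 95, 0, 0, 0]
}}

```text
t: 37.48
ee_pos: [0.4673, -0.4041, 0.2111]
orientation: [0.033, 0.999, 0.0, 0.0]
force: [0.0, -0.0, 1.3]
opening: 1.001
grip_force: 0.0
```

>>> {"method": "jog_arm", "body": {
  "plan": [0, 0, 0, 0, 0, 0, 0, 0, 0, 0, 0, 0, 0, 0, 0, 0, 0, 0, 0, 0, 0, 0, 0, 0, 0, 0, 0, 0, 0, 0, 0, 0, 0, 0, 0, 0, 0, 0, 0, 0, 0, 0, 0, 0, 0, 0, 0, 0, 0, 0, 0, 0, 0, 0],
  "claw": 0,
  "grip_force": 50
}}

```text
t: 38.23
ee_pos: [0.4669, -0.4052, 0.2116]
orientation: [0.034, 0.999, -0.0, 0.001]
force: [-0.8, 1.9, 5.9]
opening: 0.57
grip_force: 51.0
```

>>> {"method": "jog_arm", "body": {
  "plan": [0, 0, -15, 0, 0, 0, 0, 0, -40, 0, 0, 0, 0, 0, -70, 0, 0, 0, 0, 0, -100, 0, 0, 0, 0, 0, -130, 0, 0, 0, 0, 0, -160, 0, 0, 0, 0, 0, -170, 0, 0, 0, 0, 0, -170, 0, 0, 0]
}}

```text
t: 38.9
ee_pos: [0.4665, -0.4051, 0.3829]
orientation: [0.034, 0.999, -0.002, 0.002]
force: [0.7, 0.1, -2.2]
opening: 0.574
grip_force: 52.0
```

```bash
python3 - <<'E'
from h import *
st();rel([566.8,293.5,225],Rt(-.067+np.pi))
E
```

```text
t 38.9 q [-9.060e-01  5.150e-01  1.135e+00  1.000e-03  1.486e+00 -2.410e+00] tcp [ 466.5 -405.1  382.9] grasp [ 467.1 -405.7  227.9] z [ 0.004 -0.004 -1.   ] x [-0.998  0.067 -0.004] F [ 0.7  0.1 -2.2] op 0.574 gf 52.0
 shift [-5.290e+01  7.038e+02  5.000e-01] turn [-0.004  0.004 -0.001] rows 16.9
```

>>> {"method": "jog_arm", "body": {
  "plan": [-1, 15, 0, 0, 0, 0, -3, 45, 0, 0, 0, 0, -6, 83, 0, 0, 0, 0, -9, 123, 0, 0, 0, 0, -12, 163, 0, 0, 0, 0, -15, 203, 0, 0, 0, 0, -18, 243, 0, 0, 0, 0, -21, 283, 0, 0, 0, 0, -24, 323, 0, 0, 0, 0, -27, 363, 0, 0, 0, 0, -30, 403, 0, 0, 0, 0, -33, 443, 0, 0, 0, 0, -36, 483, 0, 0, 0, 0, -39, 523, 0, 0, 0, 0, -42, 563, 0, 0, 0, 0, -45, 600, 0, 0, 0, 0, -48, 635, 0, 0, 0, 0, -51, 667, 0, 0, 0, 0, -52, 692, 0, -0.004, 0.004, 0, -52.9, 703.8, 0.5, -0.004, 0.004, 0]
}}

```text
t: 40.57
ee_pos: [0.5666, 0.2962, 0.3772]
orientation: [0.032, 0.999, 0.002, -0.004]
force: [-1.2, -0.5, -1.5]
opening: 0.569
grip_force: 52.2
```

>>> {"method": "jog_arm", "body": {
  "plan": [0, 0, 20, 0, 0, 0, 0, 0, 50, 0, 0, 0, 0, 0, 80, 0, 0, 0, 0, 0, 100, 0, 0, 0, 0, 0, 110, 0, 0, 0, 0, 0, 110, 0, 0, 0, 0, 0, 110, 0, 0, 0]
}}

```text
t: 41.15
ee_pos: [0.5668, 0.2935, 0.2699]
orientation: [0.034, 0.999, 0.002, -0.002]
force: [-0.1, 0.0, -0.8]
opening: 0.575
grip_force: 52.1
```

```bash
python3 - <<'E'
from h import *
st();rel([566.8,293.5,66.6],Rt(-.067+np.pi))
im,d=snap('side');cv2.imwrite('pics/s9.png',cv2.resize(im[180:310,70:240],None,fx=4,fy=4)[:,:,::-1])
E
```

```text
t 41.15 q [ 0.292  0.648  1.23   0.006  1.266 -1.213] tcp [566.8 293.5 269.9] grasp [566.2 294.2 114.9] z [-0.004  0.004 -1.   ] x [-0.998  0.068  0.004] F [-0.1  0.  -0.8] op 0.575 gf 52.1
 shift [-0.2 -0.2 48.3] turn [ 0.004 -0.004 -0.001] rows 1.2
```

View pics/s9.png

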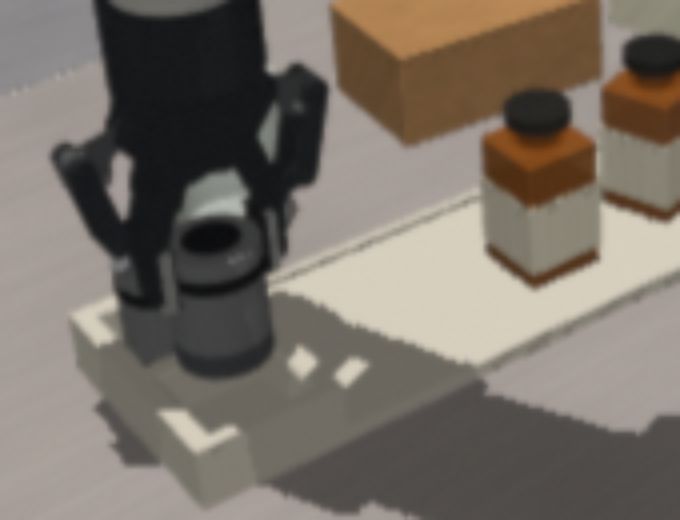

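Logger 2 at (222,295) hangs upright over the near pocket, with logger 1 behind it at (145,325). I'll lower it.

>>> {"method": "jog_arm", "body": {
  "plan": [0, 0, 10, 0.002, -0.002, 0, -0.2, -0.2, 20, 0.004, -0.004, 0, -0.2, -0.2, 30, 0.004, -0.004, 0, -0.2, -0.2, 38, 0.004, -0.004, 0, -0.2, -0.2, 42, 0.004, -0.004, 0, -0.2, -0.2, 45, 0.004, -0.004, 0, -0.2, -0.2, 47, 0.004, -0.004, 0, -0.2, -0.2, 48.5, 0.004, -0.004, 0, -0.2, -0.2, 49.7, 0.004, -0.004, 0, -0.2, -0.2, 49.7, 0.004, -0.004, 0]
}}

```text
t: 42.03
ee_pos: [0.5666, 0.2939, 0.2216]
orientation: [0.034, 0.999, 0.0, 0.001]
force: [-2.6, -1.3, 6.1]
opening: 0.569
grip_force: 52.8
```

```bash
python3 - <<'E'
from h import *
st()
E
```

```text
t 42.03 q [ 0.293  0.702  1.28   0.     1.158 -1.21 ] tcp [566.6 293.9 221.6] grasp [566.8 294.   66.6] z [ 0.002  0.001 -1.   ] x [-0.998  0.067 -0.002] F [-2.6 -1.3  6.1] op 0.569 gf 52.8
```

On the floor (grasp 66.6 mm, 6 N). I'll release, retreat and inspect.

>>> {"method": "jog_arm", "body": {
  "plan": [0, 0, 0, 0, 0, 0, 0, 0, 0, 0, 0, 0, 0, 0, 0, 0, 0, 0, 0, 0, 0, 0, 0, 0, 0, 0, 0, 0, 0, 0, 0, 0, 0, 0, 0, 0, 0, 0, 0, 0, 0, 0],
  "claw": 1
}}

```text
t: 42.62
ee_pos: [0.5666, 0.2938, 0.2202]
orientation: [0.034, 0.999, 0.0, 0.0]
force: [0.5, 0.5, -0.1]
opening: 1.001
grip_force: 0.0
```

>>> {"method": "jog_arm", "body": {
  "plan": [0, 0, -15, 0, 0, 0, 0, 0, -50, 0, 0, 0, 0, 0, -90, 0, 0, 0, 0, 0, -130, 0, 0, 0, 30, 0, -165, 0, 0, 0, 65, 0, -180, 0, 0, 0, 100, 0, -180, 0, 0, 0, 140, 0, -180, 0, 0, 0, 180, 0, -180, 0, 0, 0, 180, 0, -180, 0, 0, 0, 180, 0, -180, 0, 0, 0]
}}

```text
t: 43.53
ee_pos: [0.3853, 0.3061, 0.4009]
orientation: [0.033, 0.999, 0.0, 0.001]
force: [0.4, -0.3, 0.5]
opening: 1.002
grip_force: 0.0
```

```bash
python3 - <<'E'
from log2 import *
st();loggers();bottles(('top',),.105,.14)
a=np.load('/tmp/top.npz')['im'][140:290,100:400];b=np.load('/tmp/side.npz')['im'][130:310,70:370]
o=np.vstack([cv2.resize(a,(600,300)),cv2.resize(b,(500,300))[:, :] if 0 else cv2.copyMakeBorder(cv2.resize(b,(500,300)),0,0,0,100,cv2.BORDER_CONSTANT)])
cv2.imwrite('pics/f10.png',o[:,:,::-1])
E
```

```text
t 43.53 q [ 0.43   0.282  1.459  0.     1.399 -1.075] tcp [385.3 306.1 400.9] grasp [385.5 306.2 245.9] z [ 0.001  0.001 -1.   ] x [-0.998  0.066 -0.001] F [ 0.4 -0.3  0.5] op 1.002 gf 0.0
top [127. 192.] 224 [639.8 286.6] 25.2 [639.6 285.5  80.3]
top [125. 215.] 228 [568.4 292.3] 25.9 [568.2 290.7  80. ]
side [109. 247.] 367 [636.8 290.8] 26.7 [631.  294.   77.3]
side [125. 262.] 421 [566.1 296.3] 26.2 [559.6 299.6  77.2]
top px [227. 211.] n 137 rect [580.8 -22.4] [38.5 36. ] 45.6 mean [580.7 -22.6 114.6]
top px [195. 212.] n 138 rect [577.7  72.9] [36.2 36.3] 0.2 mean [577.1  73.2 114.4]
top px [261. 216.] n 135 rect [ 566.  -125.3] [36.1 36.4] 46.0 mean [ 566.1 -125.2  114.6]
top px [295. 219.] n 135 rect [ 558.8 -227.2] [38.4 36.7] 46.2 mean [ 558.4 -227.4  114.7]
```

View pics/f10.png

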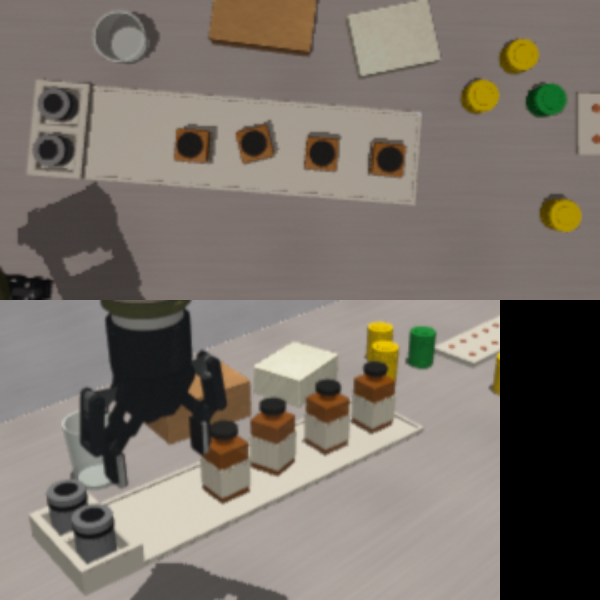

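The final view shows four bottles standing, stopper tops at about 114.5 mm, which is home. Both loggers stand in the pockets at (52,103) and (50,150), tops at 80 mm. The beaker and boxes are untouched and the arm is clear, so I'm handing in.

```bash
python3 -c "
from rig import env
print(env.sign_off())"
```

```text
the job is handed in; nothing more can be done
None
```

The job is handed in: both toppled bottles stand in the lane with the other two, all four stoppers are pressed home, both grey loggers rest on the pocket floors, and the beaker and boxes were left alone.

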